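Two refill kits from the spice carousel

ROBOT

A 6-joint arm with a two-finger parallel gripper is mounted at the origin on the work surface. World frame = base frame: x ahead of the robot, y to its left, z up, the work surface at z = 0. Lengths are in mm, angles in rad, forces in N, time in s.
With the tool pointing down it reaches from about 400 to 825 mm from the base axis. Payload 7 kg.
Tool frame: the origin (TCP) lies on the centre line of the jaws, within the pads' length; the fingertips stand 11 mm ahead of it and the grasp point (between the pads) lies 8 mm behind it; x points along the fingers, y is the direction in which the jaws open and shut, and the axes are right-handed (so a half turn about x gives the same grasp; the last joint's range is limited). The gripper opens to 88 mm and grips with 3 to 60 N. Pads are 19 mm wide; open, the fingers measure 130 mm over their backs; the gripper's body (78 mm by 193 mm) begins 47 mm behind the grasp point.
Start: joints at [-0.994, 0.359, 0.012, 0, -1.224, -0.288], TCP at [192.215, -647.031, 237.561] pointing down, gripper open.
Joint ranges: [-3.07, 3.07], [-1.43, 2.12], [-1.02, 1.25], [-3.03, 1.67], [-3.05, -0], [-3.03, 3.03]. Speed limits (rad/s): [2.39, 2.39, 3.01, 3.14, 3.14, 3.14].

INTERFACE

Orientations are given as a unit quaternion [x, y, z, w].
In Python, from plant import manip gives the robot as it stands.
- The arm moves only by the tool carry_out, never from a script. Its argument "steps" is a list of rows, each an object with "gripper": the opening in per cent of the stroke, from 0 (shut) to 100 (fully open); "delta_pos": the shift along the world's x, y, z in m, a list of three; "angular": the turn, a rotation vector about the world's x, y, z in degrees, a list of three. In form: [{"gripper": gripper, "delta_pos": [x, y, z], "angular": [wx, wy, wz]}, ...]. A call has 1 to 8 rows; each row is the pose to reach, as a shift and turn from the pose measured when the call began; what a row does not reach only later rows make up. A row lasts 1/12 s, in which the tool goes at most 41.7 mm and 7.16 degrees, less where a joint would pass 70% of its speed; a pose out of reach is approached as far as the arm can. A call with a gripper value outside its range is refused whole. The fingers move at their own pace and stop on an object; the grip force is fixed at half the most. Time passes only in rows, so rows that repeat a pose let the fingers close. It gives the time, the measured TCP pose, the force and the opening at its end, in the units of the state.
- manip.state(): the state, without advancing time (a new reading comes with each control period).
- manip.snapshot(name): name is "scene" or "side" or "wrist"; returns the picture (420x560x3 uint8, red, green, blue); there is no depth.
- manip.get_calibration(name): a dict with "mtx" (3x3 intrinsics, pixels), "dist" ([k1, k2, p1, p2, k3] as OpenCV has them; the pictures are not rectified), "R" (3x3) and "t" (3): a world point X has camera coordinates R X + t. Camera axes: x right, y down, z forward; pixel columns grow to the right and rows downward; lengths in mm; the calibration is good to about 2 mm. A picture is of the moment at which its call begins: read the wrist's pose just before it. get_calibration takes no time and is no camera call; for the wrist camera it gives the pose at the moment of the call.
- manip.hand_in(): hands the job in, once; it reports no verdict.
The state is a dict: "time_s": time; "joints": joint angles; "joint_velocities": joint speeds; "joint_efforts": joint torques, N m; "tool_pos": TCP position; "eef_rot": TCP orientation; "contact_force": force on the tool from outside, world axes, zero at the start; "moment": the same for the moment, N m; "finger_gap": finger opening in mm.
Only numpy, scipy, OpenCV 4.12 (cv2) and the standard library are available. Lean on these libraries where they do the work, as an engineer would, in place of code of your own. Each camera call takes 0.05 s, during which the arm holds its last target.

TASK

Make up two refill kits, one thing to a compartment: in the three-compartment bamboo tray put the red funnel in the wide middle compartment, spout up, with the tall round jar and the square jar in the two end compartments, either way round; in the two-compartment tray put the squat wide jar and the blue sauce dish, one on each side. Stand all five flat and upright on the tray floors, set down gently and not dropped, for it is glass and china, and leave the six-sided jar standing on the carousel.

Things in the scene. Friction and masses are not known exactly. Their poses are not given: they have to be found in the camera images.
- jar_tall_mid (a point): Tall slim round jar, 46 mm diameter, 112 mm high with its lid (round lid 42 mm diameter, 16 mm high; the straight glass ends 88 mm up). Empty clear glass with a pale bamboo lid that stays on. Stands loose in one of the four bays of the carousel. Point: its centre, half-way up; z is up along its axis. About 0.19 kg.
- jar_square_mid (a point): Square jar, 44 x 44 mm with straight flat sides from the foot to the top, 84 mm high with its square lid (18 mm high). Empty clear glass with a pale bamboo lid that stays on. Stands loose in one of the four bays of the carousel. Point: its centre, half-way up; z is up along its axis; x and y stand square to its flat sides. About 0.17 kg.
- jar_squat_mid (a point): Squat wide round jar, 64 mm diameter, 64 mm high with its lid (round lid 62 mm diameter, 16 mm high; the straight glass ends 44 mm up). Empty clear glass with a pale bamboo lid that stays on. Stands loose in one of the four bays of the carousel. Point: its centre, half-way up; z is up along its axis. About 0.21 kg.
- jar_six_mid (a point): Six-sided jar, 48 mm across flats, 72 mm high with its six-sided lid (16 mm high). Empty clear glass with a pale bamboo lid that stays on. Stands loose in one of the four bays of the carousel. Point: its centre, half-way up; z is up along its axis. It stays on the carousel.
- funnel_mid (a point): Red plastic funnel, 86 mm high, standing upside down on its rim on the shelf: rim 66 mm diameter below, cone up to 44 mm, above that the spout, tapering from 17 mm diameter at 44 mm up to 13 mm at the top; it can be gripped by the spout. Point: on its axis, half-way up (43 mm above the rim's underside); z points up to the spout. About 35 g.
- dish_mid (a point): Small round blue ceramic sauce dish standing on the shelf: 30 mm high, 65 mm diameter at the rim, nearly straight outside from 18 mm up (64 mm diameter there), foot 40 mm diameter, wall 4 mm. Point: on its axis, half-way up (15 mm above its underside); z is up. About 0.13 kg.
- tray_three: Bamboo tray with three compartments in a row, fixed to the shelf, 236 mm long (its y) by 102 mm (its x). Origin: centre of the underside, z up. Floor top 5 mm up, outer walls 6 mm thick and 18 mm high, dividers 6 mm thick and 15 mm high. All compartments are 90 mm along x; the middle one is 84 mm wide along y with its centre at y = 0, the two end ones are 64 mm wide with centres at y = +80 mm and -80 mm.
- tray_two: Bamboo tray with two compartments side by side, fixed to the shelf, 186 mm long (its y) by 142 mm (its x). Origin: centre of the underside, z up. Floor top 5 mm up, outer walls 6 mm thick and 18 mm high, divider 6 mm thick and 15 mm high. Each compartment is 84 mm along y and 130 mm along x, with centres at y = +45 mm and -45 mm.
- carousel: Steel spice carousel, 250 mm diameter; its deck turns with little friction when pushed. Origin: on its axis at shelf level. Deck top 24 mm up; lip 34 mm up round the edge; four thin wires, 40 mm up, from the post to the lip divide it into four bays, each with a jar whose centre stands 70 to 82 mm from the axis, neighbours about 107 mm apart. Central post with a black knob, 26 mm diameter, top 125 mm up.
Things that resemble listed ones, but are neither listed nor needed, are in the scene too. What is shaped like the part that bears jar_squat_mid but purple is not meant.

How it is judged:
By the outcome, as a careful person would: the job done as asked, in the order asked, and still so for the second after the job is handed in, with the robot touching nothing.
It also fails if it takes over 144 s, if anything falls off the work surface, if the arm or the gripper's body presses on something with over 40 N, if the wrist force passes 120 N, or if a joint passes its speed limit or range.

## Working session

There is one attempt and no reset: what is moved stays moved. The work goes in short steps, Python scripts to look and compute and a tool call to move; the robot and the scene stay as the last step left them, time stands still between calls to the robot, and variables do not carry over. Pictures are saved under pics/ and viewed, and the job is handed in when it is done.

Besides the shell and the picture viewer there is one more tool, called after "Emit:" in YAML: its name, and indented under it one key for each argument. carry_out: Moves the arm, as the interface text tells. Its arguments: {"type":"object","properties":{"steps":{"type":"array"}},"required":["steps"]}

```bash
mkdir -p pics; ls
python3 - <<'E'
from plant import manip
import cv2
print(manip.state())
for n in ["scene","side","wrist"]:
    c=manip.get_calibration(n); print(n,c)
    im=manip.snapshot(n); cv2.imwrite(f"pics/{n}0.png",im[:,:,::-1])
E
```

```text
pics
{'time_s': 0.0, 'joints': array([-9.93887468e-01,  3.59373298e-01,  1.10513376e-02, -3.41617647e-04,
       -1.22411679e+00, -2.88114760e-01]), 'joint_velocities': array([-0.00164915, -0.00079976,  0.00224871,  0.00039582,  0.00084954,
        0.00027305]), 'joint_efforts': array([-4.83529238e-04, -5.82722819e+01,  2.93050146e+01,  6.99730173e+00,
        7.02512145e-03, -1.83269685e-04]), 'tool_pos': array([ 192.07957257, -646.59146599,  236.62973561]), 'eef_rot': array([-0.10113413,  0.69989378,  0.10228375,  0.69961319]), 'contact_force': array([-0.70012543,  0.23539473, -0.37283877]), 'moment': array([ 0.0267002 , -0.01896471,  0.02070543]), 'finger_gap': 87.74607603961327}
scene {'mtx': array([[458.59053637,   0.        , 274.90367868],
       [  0.        , 458.59053637, 205.71819667],
       [  0.        ,   0.        ,   1.        ]]), 'dist': array([0.04776462, 0.        , 0.        , 0.        , 0.        ]), 'R': array([[ 4.99911197e-01,  8.66076321e-01,  7.75863200e-04],
       [ 6.08127517e-01, -3.50381458e-01, -7.12329809e-01],
       [-6.16660132e-01,  3.56573471e
[... 301 characters left out ...]
   ,  0.        ,  0.        ]), 'R': array([[-0.94940803, -0.31361249, -0.01648005],
       [-0.19410448,  0.62725262, -0.75423975],
       [ 0.24687616, -0.71288243, -0.65639227]]), 't': array([ 532.83452046,  140.50358376, 1106.66926343])}
wrist {'mtx': array([[367.58918085,   0.        , 273.81152716],
       [  0.        , 367.58918085, 217.37681533],
       [  0.        ,   0.        ,   1.        ]]), 'dist': array([-0.05141151,  0.        ,  0.        ,  0.        ,  0.        ]), 'R': array([[-0.28455239,  0.95865936,  0.00147491],
       [ 0.91394121,  0.27081395,  0.3022768 ],
       [ 0.28938106,  0.08736157, -0.95321905]]), 't': array([674.36649563, -37.43564234, 390.9907636 ])}
```

View pics/scene0.png

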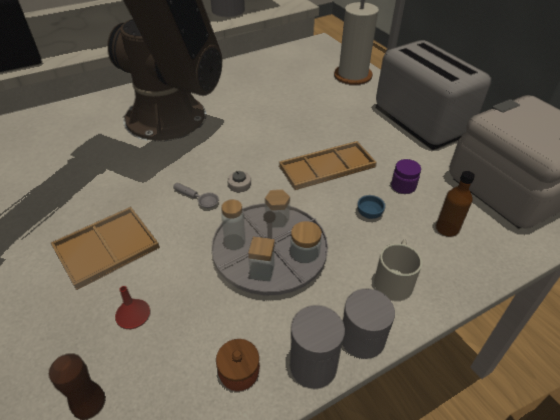

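View pics/side0.png

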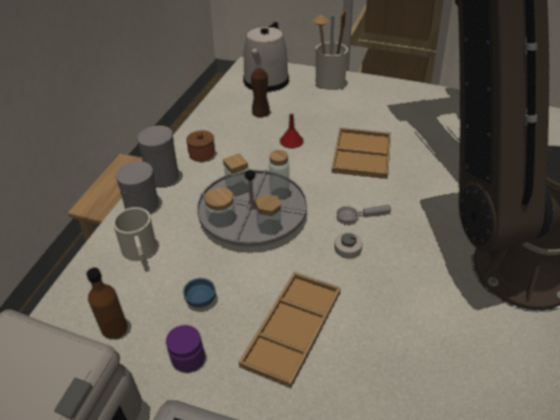

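View pics/wrist0.png

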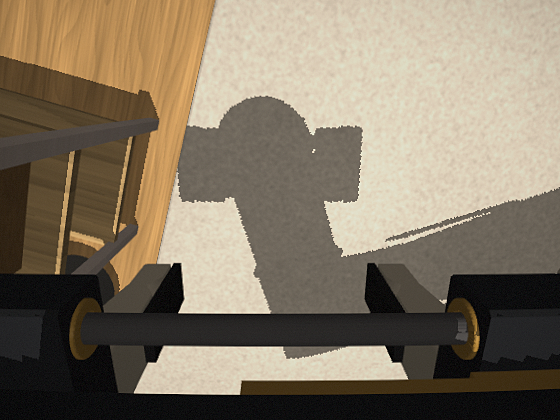

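The scene picture shows the two-compartment tray at (105,245), the three-compartment tray at (328,165), the funnel at (131,310) and the blue dish at (371,207). On the carousel at (270,247) are the tall jar (232,212), six-sided (277,203), squat (306,240) and square (262,252). The purple jar at (406,176) is the decoy. Next I'll enlarge both views.

```bash
cat > h.py <<'E'
import numpy as np, cv2
def ray(c,uv):
    p=cv2.undistortPoints(np.array([[uv]],float),c["mtx"],c["dist"])[0,0]
    R=np.array(c["R"]);t=np.array(c["t"]); d=R.T@np.array([p[0],p[1],1]); return -R.T@t, d/np.linalg.norm(d)
def plane(c,uv,z):
    o,d=ray(c,uv); return o+d*(z-o[2])/d[2]
def tri(rs):
    A=sum(np.eye(3)-np.outer(d,d) for o,d in rs); b=sum((np.eye(3)-np.outer(d,d))@o for o,d in rs)
    X=np.linalg.solve(A,b); return X,[np.linalg.norm((np.eye(3)-np.outer(d,d))@(X-o)) for o,d in rs]
def proj(c,X):
    return cv2.projectPoints(np.array([X],float),cv2.Rodrigues(np.array(c["R"]))[0],np.array(c["t"]),c["mtx"],c["dist"])[0][0,0]
def crop(src,x,y,w,h,k,out):
    im=cv2.imread(src)[y:y+h,x:x+w]; cv2.imwrite(out,cv2.resize(im,None,fx=k,fy=k,interpolation=cv2.INTER_CUBIC))
E
python3 - <<'E'
from h import *
crop("pics/scene0.png",200,170,140,130,5,"pics/s_car.png")
crop("pics/side0.png",185,140,140,110,5,"pics/d_car.png")
crop("pics/scene0.png",270,135,130,90,6,"pics/s_t3.png")
crop("pics/scene0.png",45,200,120,130,4,"pics/s_t2.png")
crop("pics/side0.png",170,265,180,120,4,"pics/d_t3.png")
crop("pics/side0.png",270,105,130,80,5,"pics/d_t2.png")
E
```

```text
(no output)
```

View pics/s_car.png

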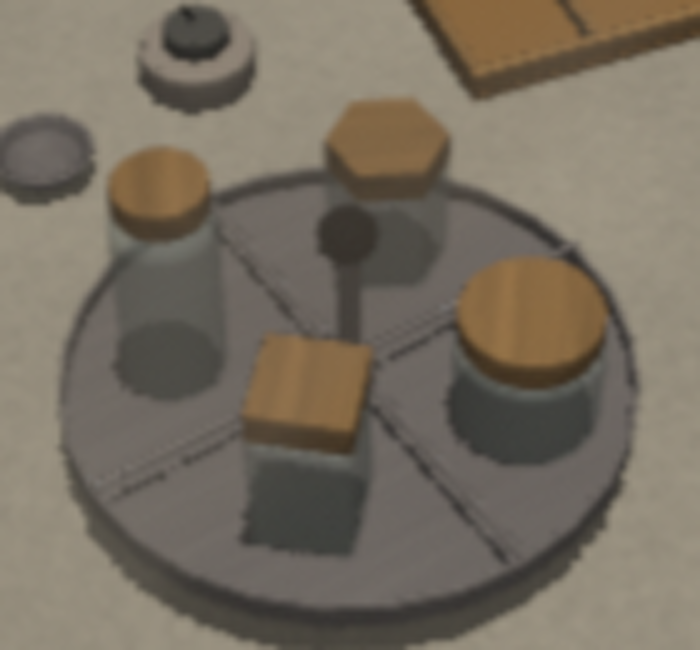

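View pics/d_car.png

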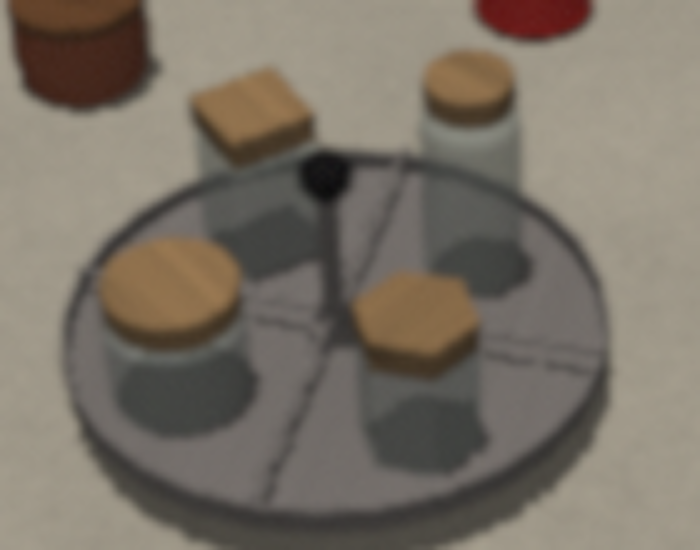

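View pics/s_t3.png

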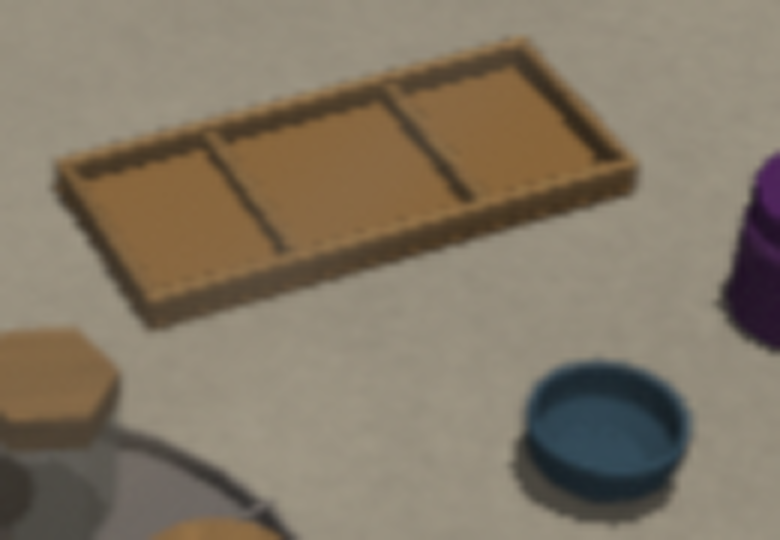

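View pics/s_t2.png

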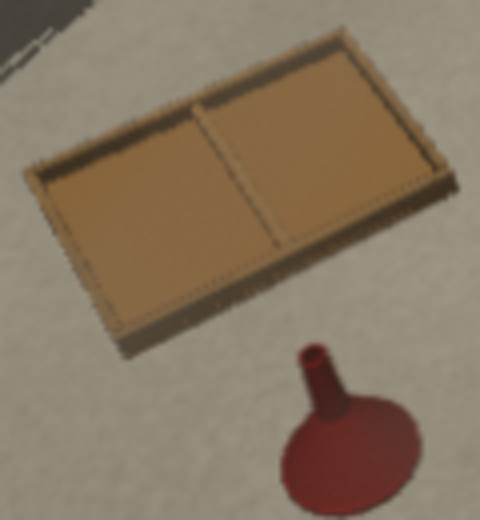

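View pics/d_t3.png

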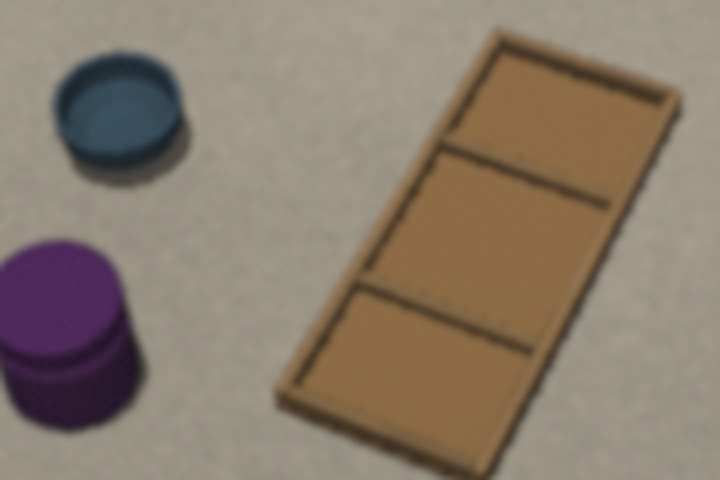

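View pics/d_t2.png

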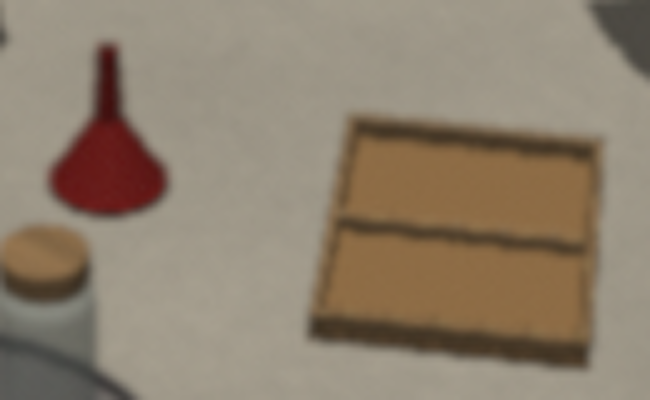

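```bash
cat > m0.py <<'E'
from plant import manip
from h import *
S=manip.get_calibration("scene");D=manip.get_calibration("side")
def f(x,y,ox,oy,k): return (ox+(x+.5)/k-.5, oy+(y+.5)/k-.5)
sc=lambda x,y:f(x,y,200,170,5); dc=lambda x,y:f(x,y,185,140,5)
s3=lambda x,y:f(x,y,270,135,6); d3=lambda x,y:f(x,y,170,265,4)
s2=lambda x,y:f(x,y,45,200,4); d2=lambda x,y:f(x,y,270,105,5)
def both(n,a,b,z):
    X,e=tri([ray(S,a),ray(D,b)])
    print(n,"tri",X.round(1),"res",np.round(e,1),"S",plane(S,a,z)[:2].round(1),"D",plane(D,b,z)[:2].round(1))
both("tall",sc(160,183),dc(469,79),136)
both("six",sc(387,140),dc(416,317),96)
both("squat",sc(531,314),dc(170,285),88)
both("square",sc(310,386),dc(253,108),108)
both("knob",sc(347,235),dc(325,175),112)
both("dish",s3(608,415),d3(118,100),30)
both("funnel tip",s2(314,352),d2(107,45),86)
both("funnel rim",s2(352,455),d2(108,182),0)
for n,a,b in [("t3",[s3(57,160),s3(525,40),s3(637,160),s3(150,297)],[d3(680,92),d3(485,470),d3(280,390),d3(497,30)]),
          ("t2",[s2(25,172),s2(343,28),s2(458,178),s2(122,333)],[d2(602,138),d2(588,342),d2(312,318),d2(350,115)])]:
    for C,p in ((S,a),(D,b)):
        P=np.array([plane(C,q,18)[:2] for q in p]); 
        print(n,P.round(0).tolist(),"c",P.mean(0).round(1),"edges",[np.linalg.norm(P[(i+1)%4]-P[i]).round(0) for i in range(4)],"ang",[np.degrees(np.arctan2(*(P[(i+1)%4]-P[i])[::-1])).round(1) for i in range(4)])
for C,p,z in ((S,[sc(268,335),sc(373,345),sc(355,437),sc(245,425)],108),(D,[dc(190,103),dc(272,67),dc(313,117),dc(237,147)],108)):
    P=np.array([plane(C,q,z)[:2] for q in p]); print("sq",[np.linalg.norm(P[(i+1)%4]-P[i]).round(0) for i in range(4)],[np.degrees(np.arctan2(*(P[(i+1)%4]-P[i])[::-1])).round(1) for i in range(4)])
E
python3 m0.py
```

```text
tall tri [575.2 -50.5 132.7] res [1.2 1.2] S [579.6 -51.3] D [573.1 -47.7]
six tri [561.9  63.1  91.6] res [1.2 1.2] S [567.1  61.2] D [559.4  66.8]
squat tri [673.6  66.3  83.8] res [1.2 1.2] S [677.8  64.6] D [670.6  69.7]
square tri [676.  -38.5 103.2] res [1.9 1.9] S [681.5 -39.5] D [672.2 -34.5]
knob tri [621.7   9.4 113.2] res [1.2 1.2] S [621.9  10.5] D [621.6   6.8]
dish tri [632.1 277.   27.9] res [1.6 1.6] S [635.  276.2] D [630.  277.4]
funnel tip tri [ 622.4 -296.1   86.6] res [1.7 1.7] S [ 623.7 -295.2] D [ 622.  -299.3]
funnel rim tri [ 6.215e+02 -2.965e+02 -1.000e-01] res [1. 1.] S [ 622.6 -296. ] D [ 621.  -297.5]
t3 [[379.0, 177.0], [412.0, 407.0], [506.0, 397.0], [476.0, 165.0]] c [443.3 286.6] edges [np.float64(233.0), np.float64(95.0), np.float64(233.0), np.float64(97.0)] ang [np.float64(82.0), np.float64(-6.6), np.float64(-97.4), np.float64(173.0)]
t3 [[373.0, 180.0], [402.0, 410.0], [500.0, 399.0], [471.0, 168.0]] c [436.5 289.4] edges [np.float64(231.0), np.float64(98.0), np.float64(233.0), np.float64(99.0)] ang [np.float64(82.9), np.float64(-6.3), np.float64(-97.0), np.float64(172.8)]
t2 [[374.0, -393.0], [351.0, -212.0], [495.0, -194.0], [509.0, -373.0]] c [ 432.4 -293. ] edges [np.float64(183.0), np.float64(146.0), np.float64(180.0), np.float64(136.0)] ang [np.float64(97.4), np.float64(7.2), np.float64(-85.7), np.float64(-171.5)]
t2 [[368.0, -394.0], [346.0, -211.0], [481.0, -189.0], [505.0, -374.0]] c [ 424.9 -292.2] edges [np.float64(185.0), np.float64(137.0), np.float64(187.0), np.float64(139.0)] ang [np.float64(96.9), np.float64(9.3), np.float64(-82.6), np.float64(-171.7)]
sq [np.float64(41.0), np.float64(46.0), np.float64(42.0), np.float64(46.0)] [np.float64(52.8), np.float64(-38.3), np.float64(-127.9), np.float64(141.0)]
sq [np.float64(45.0), np.float64(44.0), np.float64(39.0), np.float64(41.0)] [np.float64(-124.9), np.float64(136.2), np.float64(51.2), np.float64(-36.5)]
```

Emit:
carry_out:
  steps:
    - {"gripper": 60, "delta_pos": [0.43, 0.35, -0.04], "angular": [0, 0, 0]}
    - {"gripper": 60, "delta_pos": [0.43, 0.35, -0.04], "angular": [0, 0, 0]}
    - {"gripper": 60, "delta_pos": [0.43, 0.35, -0.04], "angular": [0, 0, 0]}
    - {"gripper": 60, "delta_pos": [0.43, 0.35, -0.04], "angular": [0, 0, 0]}
    - {"gripper": 60, "delta_pos": [0.43, 0.35, -0.04], "angular": [0, 0, 0]}
    - {"gripper": 60, "delta_pos": [0.43, 0.35, -0.04], "angular": [0, 0, 0]}
    - {"gripper": 60, "delta_pos": [0.43, 0.35, -0.04], "angular": [0, 0, 0]}
    - {"gripper": 60, "delta_pos": [0.43, 0.35, -0.04], "angular": [0, 0, 0]}

```text
time_s: 0.82
tool_pos: [451.2, -435.4, 213.0]
eef_rot: [-0.101, 0.7, 0.102, 0.7]
contact_force: [0.5, -1.1, 0.7]
finger_gap: 52.8
```

Emit:
carry_out:
  steps:
    - {"gripper": 60, "delta_pos": [0.171, 0.139, -0.043], "angular": [0, 0, 0]}
    - {"gripper": 60, "delta_pos": [0.171, 0.139, -0.043], "angular": [0, 0, 0]}
    - {"gripper": 60, "delta_pos": [0.171, 0.139, -0.043], "angular": [0, 0, 0]}
    - {"gripper": 60, "delta_pos": [0.171, 0.139, -0.043], "angular": [0, 0, 0]}
    - {"gripper": 60, "delta_pos": [0.171, 0.139, -0.043], "angular": [0, 0, 0]}
    - {"gripper": 60, "delta_pos": [0.171, 0.139, -0.043], "angular": [0, 0, 0]}
    - {"gripper": 60, "delta_pos": [0.171, 0.139, -0.043], "angular": [0, 0, 0]}
    - {"gripper": 60, "delta_pos": [0.171, 0.139, -0.043], "angular": [0, 0, 0]}

```text
time_s: 1.48
tool_pos: [622.5, -295.3, 168.8]
eef_rot: [-0.102, 0.7, 0.103, 0.699]
contact_force: [-0.8, -0.0, 0.1]
finger_gap: 52.5
```

```bash
cat > w.py <<'E'
import sys
from plant import manip
from h import *
n=sys.argv[1]
s=manip.state(); W=manip.get_calibration("wrist"); im=manip.snapshot("wrist"); cv2.imwrite(f"pics/{n}.png",im[:,:,::-1])
import pickle; pickle.dump(W,open(f"pics/{n}.pkl","wb"))
R=cv2.Rodrigues(np.zeros(3))[0]
from scipy.spatial.transform import Rotation as Ro
y=Ro.from_quat(s["eef_rot"]).as_matrix()
print("t",round(s["time_s"],2),"pos",s["tool_pos"].round(1),"x",y[:,0].round(3),"jaw",np.degrees(np.arctan2(y[1,1],y[0,1])).round(1),"gap",round(s["finger_gap"],1),"F",s["contact_force"].round(1),"j",s["joints"].round(2))
print("cam",(-W["R"].T@W["t"]).round(1))
for a in sys.argv[2:]:
    X=[float(v) for v in a.split(",")]; print(a,"->",proj(W,X).round(1))
E
python3 w.py w1 622,-296.5,86
```

```text
t 1.48 pos [ 622.5 -295.3  168.8] x [-0.002  0.002 -1.   ] jaw 106.7 gap 52.5 F [-0.8 -0.   0.1] j [-0.16  0.43 -0.04 -0.   -1.1  -1.12]
cam [ 543.7 -319.3  315.3]
622,-296.5,86 -> [272.2 230.8]
```

View pics/w1.png

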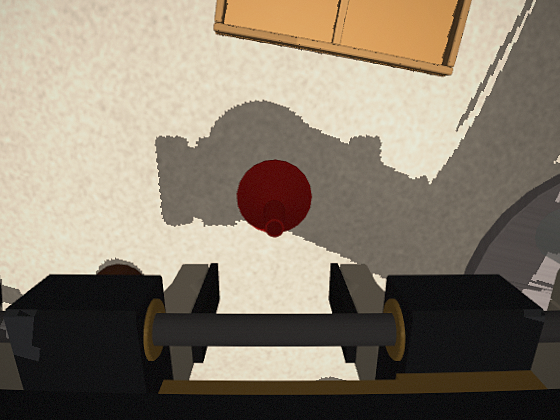

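Run:
```python
from h import *; import pickle
W=pickle.load(open("pics/w1.pkl","rb"))
print(plane(W,(274,228.5),86),plane(W,(274,197),0))
im=cv2.imread("pics/w1.png").astype(int);m=((im[:,:,2]>60)&(im[:,:,1]<40)&(im[:,:,0]<40)).astype('uint8');m[250:]=0
ys,xs=np.nonzero(m[:215]);print(xs.min(),xs.max(),ys.min())
for u in (xs.min(),xs.max()):print(plane(W,(u,197),0))
```

```text
[ 620.13071576 -295.78818828   86.        ] [ 620.56618679 -295.41038771    0.        ]
227 425 35
[ 632.43578081 -335.25035197    0.        ]
[ 581.87189147 -166.29199166    0.        ]
```

The wrist picture shows the funnel's spout tip at (274,229), within 2 px of the prediction. I'll descend and grip.

Emit:
carry_out:
  steps:
    - {"gripper": 60, "delta_pos": [-0.0015, -0.001, -0.04], "angular": [0, 0, 0]}
    - {"gripper": 60, "delta_pos": [-0.0015, -0.001, -0.08], "angular": [0, 0, 0]}
    - {"gripper": 60, "delta_pos": [-0.0015, -0.001, -0.1], "angular": [0, 0, 0]}
    - {"gripper": 60, "delta_pos": [-0.0015, -0.001, -0.107], "angular": [0, 0, 0]}
    - {"gripper": 60, "delta_pos": [-0.0015, -0.001, -0.107], "angular": [0, 0, 0]}
    - {"gripper": 0, "delta_pos": [-0.0015, -0.001, -0.107], "angular": [0, 0, 0]}
    - {"gripper": 0, "delta_pos": [-0.0015, -0.001, -0.107], "angular": [0, 0, 0]}
    - {"gripper": 0, "delta_pos": [-0.0015, -0.001, -0.107], "angular": [0, 0, 0]}

```text
time_s: 2.2
tool_pos: [621.6, -297.7, 64.8]
eef_rot: [-0.102, 0.699, 0.102, 0.7]
contact_force: [1.0, 0.3, 0.8]
finger_gap: 38.0
```

Emit:
carry_out:
  steps:
    - {"gripper": 0, "delta_pos": [0, 0, 0], "angular": [0, 0, 0]}
    - {"gripper": 0, "delta_pos": [0, 0, 0], "angular": [0, 0, 0]}
    - {"gripper": 0, "delta_pos": [0, 0, 0], "angular": [0, 0, 0]}
    - {"gripper": 0, "delta_pos": [0, 0, 0], "angular": [0, 0, 0]}

```text
time_s: 2.53
tool_pos: [621.8, -297.6, 65.3]
eef_rot: [-0.102, 0.699, 0.102, 0.701]
contact_force: [-0.4, -0.3, -0.8]
finger_gap: 14.9
```

Emit:
carry_out:
  steps:
    - {"gripper": 0, "delta_pos": [0, 0, 0.04], "angular": [0, 0, 0]}
    - {"gripper": 0, "delta_pos": [0, 0, 0.08], "angular": [0, 0, 7]}
    - {"gripper": 0, "delta_pos": [-0.005, 0.02, 0.115], "angular": [0, 0, 14]}
    - {"gripper": 0, "delta_pos": [-0.015, 0.045, 0.145], "angular": [0, 0, 20]}
    - {"gripper": 0, "delta_pos": [-0.025, 0.08, 0.165], "angular": [0, 0, 27]}
    - {"gripper": 0, "delta_pos": [-0.04, 0.12, 0.17], "angular": [0, 0, 34]}
    - {"gripper": 0, "delta_pos": [-0.05, 0.16, 0.17], "angular": [0, 0, 34]}
    - {"gripper": 0, "delta_pos": [-0.065, 0.2, 0.17], "angular": [0, 0, 34]}

```text
time_s: 3.2
tool_pos: [557.1, -97.9, 236.0]
eef_rot: [-0.302, 0.638, 0.302, 0.641]
contact_force: [0.3, 1.2, -0.6]
finger_gap: 14.2
```

Emit:
carry_out:
  steps:
    - {"gripper": 0, "delta_pos": [-0.117, 0.386, 0.0], "angular": [0, 0, 0]}
    - {"gripper": 0, "delta_pos": [-0.117, 0.386, 0.0], "angular": [0, 0, 0]}
    - {"gripper": 0, "delta_pos": [-0.117, 0.386, 0.0], "angular": [0, 0, 0]}
    - {"gripper": 0, "delta_pos": [-0.117, 0.386, 0.0], "angular": [0, 0, 0]}
    - {"gripper": 0, "delta_pos": [-0.117, 0.386, 0.0], "angular": [0, 0, 0]}
    - {"gripper": 0, "delta_pos": [-0.117, 0.386, 0.0], "angular": [0, 0, 0]}
    - {"gripper": 0, "delta_pos": [-0.117, 0.386, 0.0], "angular": [0, 0, 0]}
    - {"gripper": 0, "delta_pos": [-0.117, 0.386, 0.0], "angular": [0, 0, 0]}

```text
time_s: 3.87
tool_pos: [459.7, 221.4, 236.3]
eef_rot: [-0.302, 0.638, 0.303, 0.641]
contact_force: [1.2, 0.8, 0.1]
finger_gap: 14.3
```

```bash
python3 w.py w2 440,288,5
```

```text
t 3.87 pos [459.7 221.4 236.3] x [ 0.004  0.003 -1.   ] jaw 140.6 gap 14.3 F [1.2 0.8 0.1] j [ 0.84  0.08 -0.35  0.   -1.13 -1.52]
cam [406.5 157.2 382.2]
440,288,5 -> [327.3 218.1]
```

View pics/w2.png

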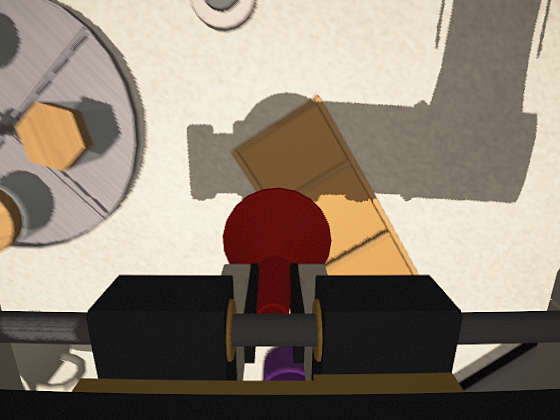

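Run:
```python
from h import *; import pickle
W=pickle.load(open("pics/w2.pkl","rb"))
a=plane(W,(233,152),18);b=plane(W,(317,97),18);c=plane(W,(385,229),18);d=plane(W,(350,160),15)
print(a,b,c,np.linalg.norm(a-b),np.degrees(np.arctan2(*(b-a)[:2][::-1])),np.degrees(np.arctan2(*(c-b)[:2][::-1])))
m=(a+b)/2; 
for yaw in (82.8,):
    e=np.radians(yaw); print(m[:2]+118*np.array([np.cos(e),np.sin(e)]))
```

```text
[469.54945008 169.58262253  18.        ] [373.82351162 180.89114782  18.        ] [398.803087   331.93160545  18.        ] 96.39158696862711 173.2626239525758 80.60923456484166
[436.47580241 292.30641993]
```

Emit:
carry_out:
  steps:
    - {"gripper": 0, "delta_pos": [-0.01, 0.035, 0.0], "angular": [0, 0, 7]}
    - {"gripper": 0, "delta_pos": [-0.021, 0.068, -0.02], "angular": [0, 0, 14]}
    - {"gripper": 0, "delta_pos": [-0.021, 0.068, -0.06], "angular": [0, 0, 21]}
    - {"gripper": 0, "delta_pos": [-0.021, 0.068, -0.095], "angular": [0, 0, 28]}
    - {"gripper": 0, "delta_pos": [-0.021, 0.068, -0.12], "angular": [0, 0, 32]}
    - {"gripper": 0, "delta_pos": [-0.021, 0.068, -0.135], "angular": [0, 0, 32]}
    - {"gripper": 0, "delta_pos": [-0.021, 0.068, -0.14], "angular": [0, 0, 32]}
    - {"gripper": 0, "delta_pos": [-0.021, 0.068, -0.14], "angular": [0, 0, 32]}

```text
time_s: 4.58
tool_pos: [437.5, 294.4, 95.1]
eef_rot: [-0.466, 0.53, 0.468, 0.532]
contact_force: [0.6, 0.9, 0.5]
finger_gap: 14.4
```

```bash
python3 w.py w3 440,288,5
python3 - <<'E'
from plant import manip
from h import *
for n in ("scene","side"): cv2.imwrite(f"pics/{n}3.png",manip.snapshot(n)[:,:,::-1])
a=cv2.imread("pics/scene3.png")[110:230,260:400];b=cv2.imread("pics/side3.png")[240:390,220:370]
cv2.imwrite("pics/c3.png",np.hstack([cv2.resize(a,(467,400)),cv2.resize(b,(400,400))])[:,:800])
E
```

```text
t 4.58 pos [437.5 294.4  95.1] x [-0.     0.004 -1.   ] jaw 172.7 gap 14.4 F [0.6 0.9 0.5] j [ 0.96  0.26 -0.5  -0.   -0.81 -1.09]
cam [426.6 212.  241.1]
440,288,5 -> [268.4 219.1]
```

View pics/w3.png

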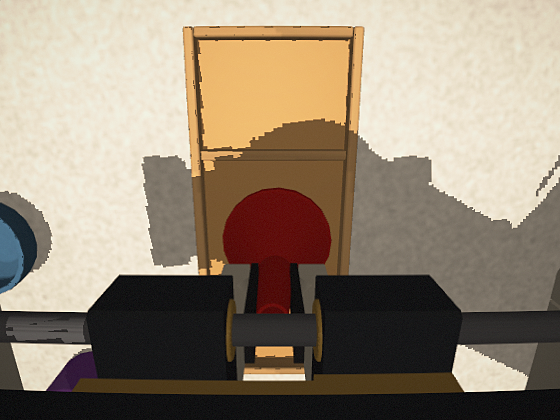

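View pics/c3.png

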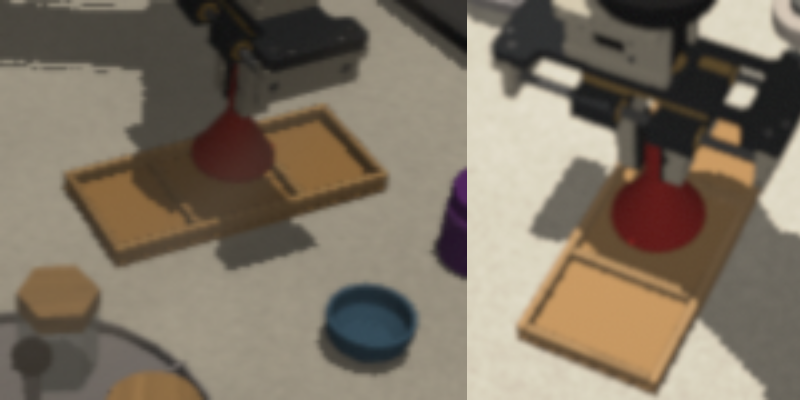

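```bash
cat > show.py <<'E'
import sys,pickle
from h import *
W=pickle.load(open(f"pics/{sys.argv[1]}.pkl","rb"))
for a in sys.argv[2:]:
    u,v,z=[float(q) for q in a.split(",")]; print(a,plane(W,(u,v),z)[:2].round(1))
E
python3 show.py w3 183,27,18 364,27,18 197,275,18 350,275,18 275,373,18 275,153,15
python3 - <<'E'
from h import *
crop("pics/w3.png",170,10,210,160,4,"pics/w3c.png")
crop("pics/w3.png",220,340,110,50,7,"pics/w3d.png")
E
```

```text
183,27,18 [471.6 166.7]
364,27,18 [372.  179.4]
197,275,18 [492.1 317. ]
350,275,18 [389.9 330.1]
275,373,18 [450.2 404.1]
275,153,15 [429.8 243.1]
```

View pics/w3c.png

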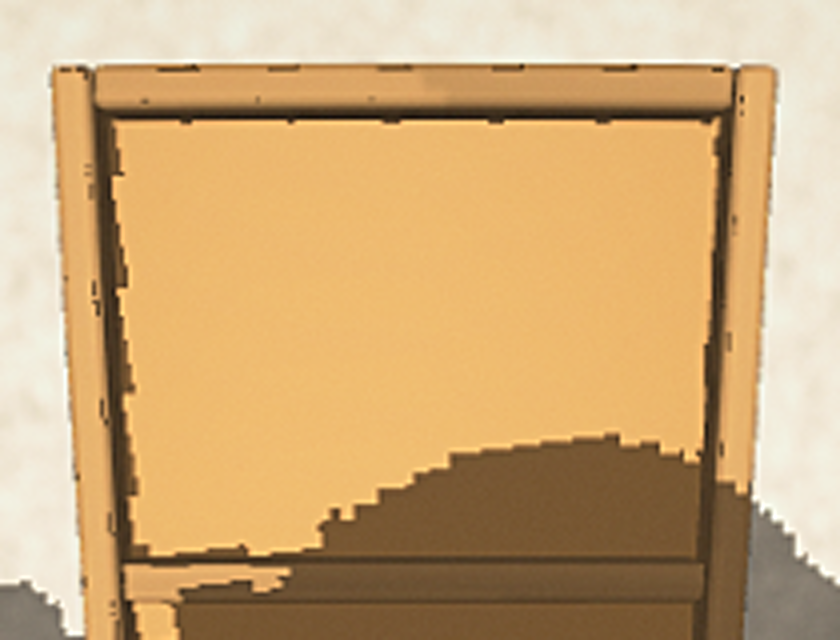

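View pics/w3d.png

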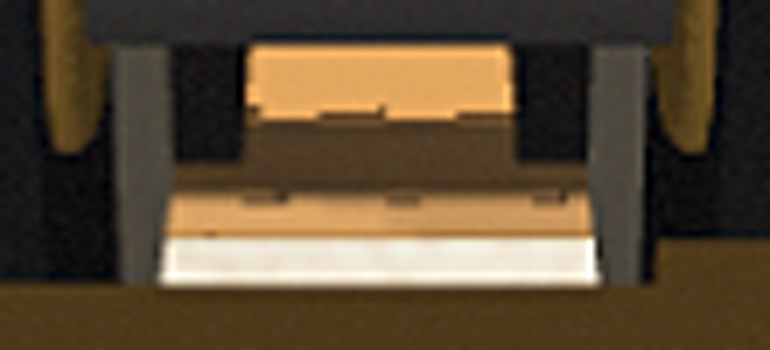

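Emit:
carry_out:
  steps:
    - {"gripper": 0, "delta_pos": [-0.0005, -0.0045, 0], "angular": [0, 0, 0]}
    - {"gripper": 0, "delta_pos": [-0.0005, -0.0045, -0.006], "angular": [0, 0, 0]}
    - {"gripper": 0, "delta_pos": [-0.0005, -0.0045, -0.011], "angular": [0, 0, 0]}
    - {"gripper": 0, "delta_pos": [-0.0005, -0.0045, -0.015], "angular": [0, 0, 0]}
    - {"gripper": 0, "delta_pos": [-0.0005, -0.0045, -0.019], "angular": [0, 0, 0]}
    - {"gripper": 0, "delta_pos": [-0.0005, -0.0045, -0.021], "angular": [0, 0, 0]}
    - {"gripper": 0, "delta_pos": [-0.0005, -0.0045, -0.022], "angular": [0, 0, 0]}
    - {"gripper": 0, "delta_pos": [-0.0005, -0.0045, -0.022], "angular": [0, 0, 0]}

```text
time_s: 5.4
tool_pos: [438.1, 291.0, 75.2]
eef_rot: [-0.466, 0.528, 0.469, 0.533]
contact_force: [0.0, 0.3, -0.4]
finger_gap: 14.4
```

Emit:
carry_out:
  steps:
    - {"gripper": 0, "delta_pos": [0, 0, -0.001], "angular": [0, 0, 0]}
    - {"gripper": 0, "delta_pos": [0, 0, -0.001], "angular": [0, 0, 0]}

```text
time_s: 5.57
tool_pos: [438.0, 291.1, 74.1]
eef_rot: [-0.466, 0.528, 0.469, 0.533]
contact_force: [0.9, -0.6, -0.3]
finger_gap: 14.1
```

Emit:
carry_out:
  steps:
    - {"gripper": 0, "delta_pos": [-0.001, -0.001, -0.001], "angular": [0, 0, 0]}
    - {"gripper": 0, "delta_pos": [-0.001, -0.001, -0.002], "angular": [0, 0, 0]}
    - {"gripper": 0, "delta_pos": [-0.001, -0.001, -0.0025], "angular": [0, 0, 0]}
    - {"gripper": 0, "delta_pos": [-0.001, -0.001, -0.0025], "angular": [0, 0, 0]}

```text
time_s: 5.9
tool_pos: [437.0, 290.0, 71.5]
eef_rot: [-0.466, 0.528, 0.469, 0.533]
contact_force: [0.3, 0.1, -1.3]
finger_gap: 14.3
```

Emit:
carry_out:
  steps:
    - {"gripper": 0, "delta_pos": [0, 0, -0.001], "angular": [0, 0, 0]}
    - {"gripper": 0, "delta_pos": [0, 0, -0.001], "angular": [0, 0, 0]}
    - {"gripper": 0, "delta_pos": [0, 0, -0.001], "angular": [0, 0, 0]}

```text
time_s: 6.15
tool_pos: [437.0, 290.0, 70.4]
eef_rot: [-0.466, 0.528, 0.469, 0.533]
contact_force: [0.2, -0.0, -0.7]
finger_gap: 14.5
```

Emit:
carry_out:
  steps:
    - {"gripper": 0, "delta_pos": [0, 0, -0.001], "angular": [0, 0, 0]}
    - {"gripper": 0, "delta_pos": [0, 0, -0.001], "angular": [0, 0, 0]}
    - {"gripper": 0, "delta_pos": [0, 0, -0.001], "angular": [0, 0, 0]}

```text
time_s: 6.4
tool_pos: [437.1, 290.4, 70.0]
eef_rot: [-0.466, 0.528, 0.469, 0.533]
contact_force: [-1.6, 0.9, 5.9]
finger_gap: 14.1
```

Contact at z=70 (5.9 N), as expected. I'll release and retreat.

Emit:
carry_out:
  steps:
    - {"gripper": 45, "delta_pos": [0, 0, 0.0], "angular": [0, 0, 0]}
    - {"gripper": 45, "delta_pos": [0, 0, 0.0], "angular": [0, 0, 0]}
    - {"gripper": 45, "delta_pos": [0, 0, 0.0], "angular": [0, 0, 0]}
    - {"gripper": 70, "delta_pos": [0, 0, 0.01], "angular": [0, 0, 0]}
    - {"gripper": 70, "delta_pos": [0, 0, 0.04], "angular": [0, 0, 0]}
    - {"gripper": 70, "delta_pos": [0, 0, 0.08], "angular": [0, 0, 0]}
    - {"gripper": 70, "delta_pos": [0.005, -0.01, 0.12], "angular": [0, 0, -7]}
    - {"gripper": 70, "delta_pos": [0.02, -0.04, 0.14], "angular": [0, 0, -14]}

```text
time_s: 7.07
tool_pos: [458.3, 253.0, 215.8]
eef_rot: [-0.398, 0.579, 0.4, 0.589]
contact_force: [2.6, 0.9, 0.2]
finger_gap: 59.4
```

```bash
python3 w.py w4
python3 - <<'E'
from plant import manip
from h import *
for n in ("scene","side"): cv2.imwrite(f"pics/{n}4.png",manip.snapshot(n)[:,:,::-1])
a=cv2.imread("pics/scene4.png")[110:230,260:400];b=cv2.imread("pics/side4.png")[240:390,220:370]
cv2.imwrite("pics/c4.png",np.hstack([cv2.resize(a,(467,400)),cv2.resize(b,(400,400))])[:,:800])
E
```

```text
t 7.07 pos [458.3 253.  215.8] x [ 0.01   0.011 -1.   ] jaw 158.7 gap 59.4 F [2.6 0.9 0.2] j [ 0.88  0.12 -0.36  0.   -1.08 -1.25]
cam [426.5 174.7 360.9]
```

View pics/w4.png

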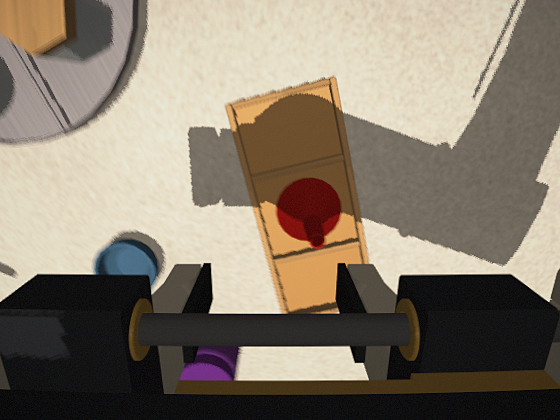

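View pics/c4.png

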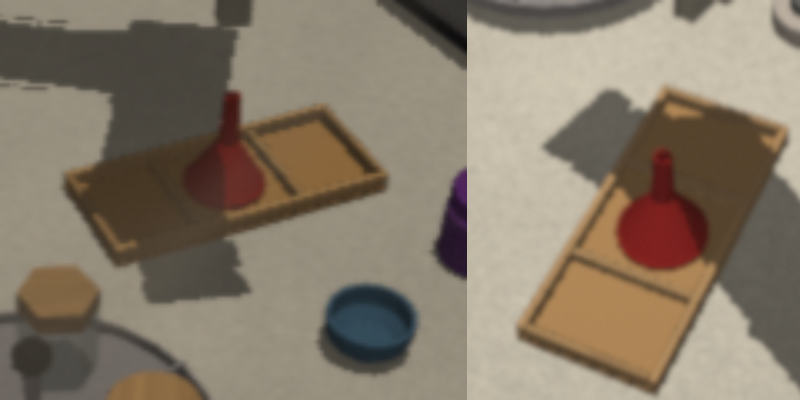

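Funnel stands upright in the middle compartment (crop, scene and side). Next, the tall jar.

Emit:
carry_out:
  steps:
    - {"gripper": 78, "delta_pos": [0.118, -0.302, 0.02], "angular": [0, 0, -7]}
    - {"gripper": 78, "delta_pos": [0.118, -0.302, 0.02], "angular": [0, 0, -14]}
    - {"gripper": 78, "delta_pos": [0.118, -0.302, 0.02], "angular": [0, 0, -18]}
    - {"gripper": 78, "delta_pos": [0.118, -0.302, 0.02], "angular": [0, 0, -18]}
    - {"gripper": 78, "delta_pos": [0.118, -0.302, 0.02], "angular": [0, 0, -18]}
    - {"gripper": 78, "delta_pos": [0.118, -0.302, 0.02], "angular": [0, 0, -18]}
    - {"gripper": 78, "delta_pos": [0.118, -0.302, 0.02], "angular": [0, 0, -18]}
    - {"gripper": 78, "delta_pos": [0.118, -0.302, 0.02], "angular": [0, 0, -18]}

```text
time_s: 7.88
tool_pos: [576.3, -54.3, 232.1]
eef_rot: [-0.302, 0.635, 0.304, 0.643]
contact_force: [0.1, 1.2, -0.4]
finger_gap: 68.2
```

Emit:
carry_out:
  steps:
    - {"gripper": 78, "delta_pos": [0, 0, 0], "angular": [0, 0, 0]}
    - {"gripper": 78, "delta_pos": [0, 0, 0], "angular": [0, 0, 0]}

```text
time_s: 8.05
tool_pos: [576.0, -55.8, 230.6]
eef_rot: [-0.301, 0.636, 0.303, 0.642]
contact_force: [-0.9, -0.2, -0.1]
finger_gap: 68.0
```

```bash
python3 w.py w5 577,-49.5,136 622,8,112 678,-37,108 562,64,96 674,67,88
```

```text
t 8.05 pos [576.  -55.8 230.6] x [ 0.006  0.007 -1.   ] jaw 140.6 gap 68.0 F [-0.9 -0.2 -0.1] j [ 0.24  0.2  -0.22 -0.01 -1.14 -0.92]
cam [ 522.4 -120.5  376.1]
577,-49.5,136 -> [278.4 232.3]
622,8,112 -> [279.9 305.3]
678,-37,108 -> [193.9 303.3]
562,64,96 -> [373.6 300.3]
674,67,88 -> [276.3 363.2]
```

View pics/w5.png

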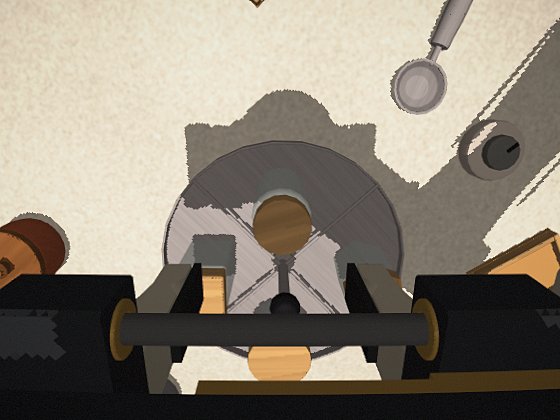

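```bash
python3 show.py w5 282,225,136 252,225,136 312,225,136
python3 - <<'E'
from h import *
crop("pics/w5.png",235,170,100,100,6,"pics/w5c.png")
E
```

```text
282,225,136 [571.7 -52.1]
252,225,136 [587.7 -65.3]
312,225,136 [555.6 -38.9]
```

View pics/w5c.png

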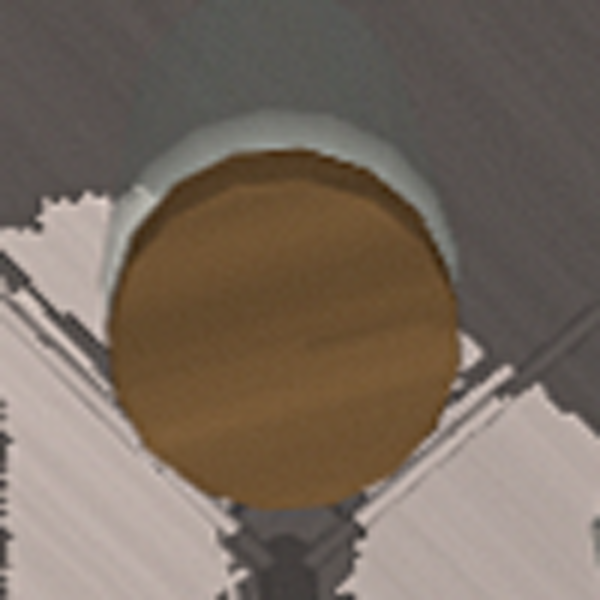

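Emit:
carry_out:
  steps:
    - {"gripper": 78, "delta_pos": [-0.0017, 0.0053, 0], "angular": [0, 0, 0]}
    - {"gripper": 78, "delta_pos": [-0.0017, 0.0053, -0.02], "angular": [0, 0, 0]}
    - {"gripper": 78, "delta_pos": [-0.0017, 0.0053, -0.05], "angular": [0, 0, 0]}
    - {"gripper": 78, "delta_pos": [-0.0017, 0.0053, -0.07], "angular": [0, 0, 0]}
    - {"gripper": 78, "delta_pos": [-0.0017, 0.0053, -0.07], "angular": [0, 0, 0]}
    - {"gripper": 78, "delta_pos": [-0.0017, 0.0053, -0.07], "angular": [0, 0, 0]}

```text
time_s: 8.6
tool_pos: [573.2, -48.0, 160.3]
eef_rot: [-0.302, 0.637, 0.304, 0.641]
contact_force: [0.6, 0.6, 0.4]
finger_gap: 68.3
```

Emit:
carry_out:
  steps:
    - {"gripper": 78, "delta_pos": [0.001, -0.0025, -0.015], "angular": [0, 0, 0]}
    - {"gripper": 78, "delta_pos": [0.001, -0.0025, -0.035], "angular": [0, 0, 0]}
    - {"gripper": 78, "delta_pos": [0.001, -0.0025, -0.055], "angular": [0, 0, 0]}
    - {"gripper": 78, "delta_pos": [0.001, -0.0025, -0.066], "angular": [0, 0, 0]}
    - {"gripper": 78, "delta_pos": [0.001, -0.0025, -0.066], "angular": [0, 0, 0]}
    - {"gripper": 78, "delta_pos": [0.001, -0.0025, -0.066], "angular": [0, 0, 0]}

```text
time_s: 9.1
tool_pos: [574.8, -50.1, 95.3]
eef_rot: [-0.302, 0.636, 0.305, 0.641]
contact_force: [0.7, -0.5, 0.1]
finger_gap: 68.6
```

```bash
python3 w.py w6 574.3,-50.5,136
```

```text
t 9.1 pos [574.8 -50.1  95.3] x [ 0.005  0.006 -1.   ] jaw 140.8 gap 68.6 F [ 0.7 -0.5  0.1] j [ 0.25  0.33 -0.39 -0.01 -0.85 -0.93]
cam [ 521.7 -114.9  241. ]
574.3,-50.5,136 -> [273.7 352.6]
```

View pics/w6.png

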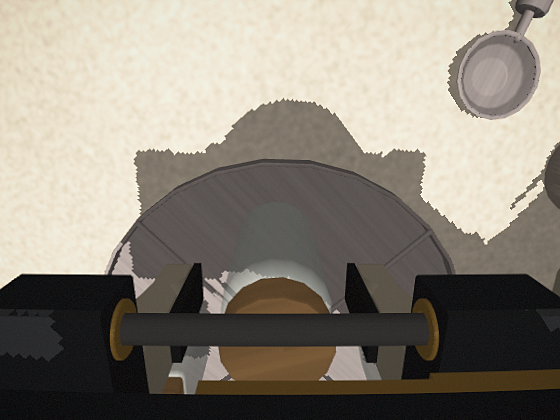

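Jar lid centred between the jaws (277,330). Closing.

Emit:
carry_out:
  steps:
    - {"gripper": 40, "delta_pos": [0, 0, 0], "angular": [0, 0, 0]}
    - {"gripper": 40, "delta_pos": [0, 0, 0], "angular": [0, 0, 0]}
    - {"gripper": 40, "delta_pos": [0, 0, 0], "angular": [0, 0, 0]}
    - {"gripper": 40, "delta_pos": [0, 0, 0], "angular": [0, 0, 0]}
    - {"gripper": 40, "delta_pos": [0, 0, 0], "angular": [0, 0, 0]}

```text
time_s: 9.57
tool_pos: [575.5, -50.1, 96.4]
eef_rot: [-0.303, 0.636, 0.304, 0.642]
contact_force: [0.5, 0.6, 2.2]
finger_gap: 44.9
```

Emit:
carry_out:
  steps:
    - {"gripper": 40, "delta_pos": [0, 0, 0.01], "angular": [0, 0, 0]}
    - {"gripper": 40, "delta_pos": [0, 0, 0.035], "angular": [0, 0, 0]}
    - {"gripper": 40, "delta_pos": [0, 0, 0.07], "angular": [0, 0, 0]}
    - {"gripper": 40, "delta_pos": [0, 0, 0.1], "angular": [0, 0, 0]}
    - {"gripper": 40, "delta_pos": [-0.005, 0.015, 0.115], "angular": [0, 0, 6]}
    - {"gripper": 40, "delta_pos": [-0.015, 0.045, 0.115], "angular": [0, 0, 12]}
    - {"gripper": 40, "delta_pos": [-0.025, 0.08, 0.115], "angular": [0, 0, 18]}
    - {"gripper": 40, "delta_pos": [-0.037, 0.12, 0.115], "angular": [0, 0, 24]}

```text
time_s: 10.23
tool_pos: [538.0, 70.0, 212.3]
eef_rot: [-0.429, 0.558, 0.432, 0.564]
contact_force: [0.5, 0.4, -1.5]
finger_gap: 45.1
```

Emit:
carry_out:
  steps:
    - {"gripper": 40, "delta_pos": [-0.012, 0.04, 0], "angular": [0, 0, 4]}
    - {"gripper": 40, "delta_pos": [-0.024, 0.08, 0], "angular": [0, 0, 8]}
    - {"gripper": 40, "delta_pos": [-0.036, 0.12, 0], "angular": [0, 0, 8]}
    - {"gripper": 40, "delta_pos": [-0.048, 0.16, 0], "angular": [0, 0, 8]}
    - {"gripper": 40, "delta_pos": [-0.06, 0.2, 0], "angular": [0, 0, 8]}
    - {"gripper": 40, "delta_pos": [-0.072, 0.24, 0], "angular": [0, 0, 8]}
    - {"gripper": 40, "delta_pos": [-0.082, 0.27, 0], "angular": [0, 0, 8]}
    - {"gripper": 40, "delta_pos": [-0.088, 0.289, 0], "angular": [0, 0, 8]}

```text
time_s: 10.9
tool_pos: [448.6, 362.0, 212.8]
eef_rot: [-0.467, 0.526, 0.471, 0.532]
contact_force: [0.5, -0.2, -1.5]
finger_gap: 45.4
```

```bash
python3 w.py w7 447,369,5
```

```text
t 10.9 pos [448.6 362.  212.8] x [ 0.003  0.01  -1.   ] jaw 173.1 gap 45.4 F [ 0.5 -0.2 -1.5] j [ 1.02  0.21 -0.25 -0.   -1.1  -1.14]
cam [437.8 278.7 358.2]
447,369,5 -> [276.4 193.3]
```

View pics/w7.png

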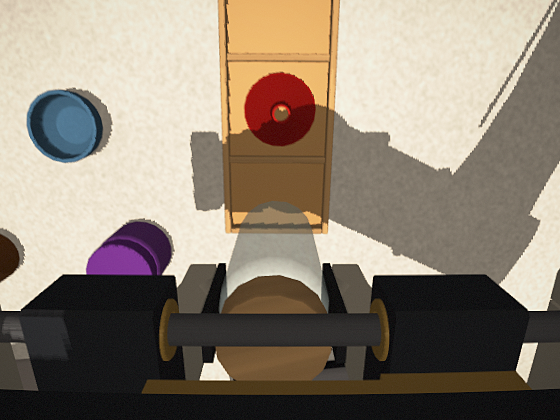

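```bash
python3 show.py w7 277,233,18 277,159,15 277,57,15 225,233,18 331,233,18 150,240,64 125,262,64 65,125,30
python3 - <<'E'
from h import *
crop("pics/w7.png",205,40,150,210,3,"pics/w7c.png")
E
```

```text
277,233,18 [450.9 405.9]
277,159,15 [442.3 333.7]
277,57,15 [431.8 245.4]
225,233,18 [501.9 399.8]
331,233,18 [397.9 412.3]
150,240,64 [559.  382.1]
125,262,64 [586.2 400. ]
65,125,30 [625.  277.9]
```

View pics/w7c.png

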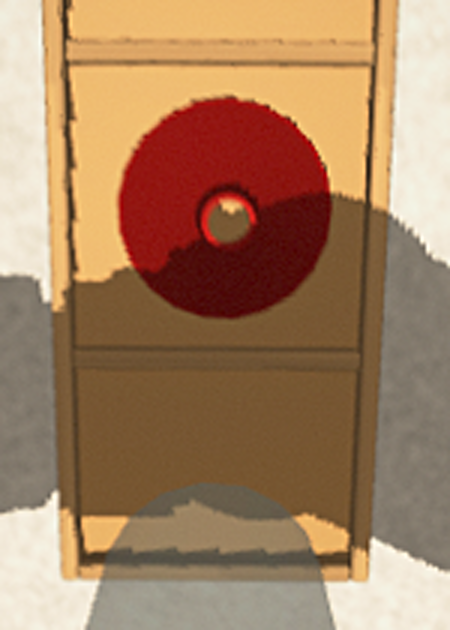

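Emit:
carry_out:
  steps:
    - {"gripper": 40, "delta_pos": [-0.002, 0.0065, 0], "angular": [0, 0, 0]}
    - {"gripper": 40, "delta_pos": [-0.002, 0.0065, -0.03], "angular": [0, 0, 0]}
    - {"gripper": 40, "delta_pos": [-0.002, 0.0065, -0.065], "angular": [0, 0, 0]}
    - {"gripper": 40, "delta_pos": [-0.002, 0.0065, -0.095], "angular": [0, 0, 0]}
    - {"gripper": 40, "delta_pos": [-0.002, 0.0065, -0.105], "angular": [0, 0, 0]}
    - {"gripper": 40, "delta_pos": [-0.002, 0.0065, -0.11], "angular": [0, 0, 0]}
    - {"gripper": 40, "delta_pos": [-0.002, 0.0065, -0.11], "angular": [0, 0, 0]}
    - {"gripper": 40, "delta_pos": [-0.002, 0.0065, -0.11], "angular": [0, 0, 0]}

```text
time_s: 11.62
tool_pos: [447.3, 371.1, 104.2]
eef_rot: [-0.467, 0.525, 0.471, 0.533]
contact_force: [0.9, 0.5, -1.2]
finger_gap: 45.2
```

```bash
python3 w.py w8 446.5,368.5,5
```

```text
t 11.62 pos [447.3 371.1 104.2] x [ 0.005  0.012 -1.   ] jaw 173.2 gap 45.2 F [ 0.9  0.5 -1.2] j [ 1.03  0.32 -0.38 -0.   -0.86 -1.15]
cam [436.4 287.6 249.5]
446.5,368.5,5 -> [274.6 218.4]
```

View pics/w8.png

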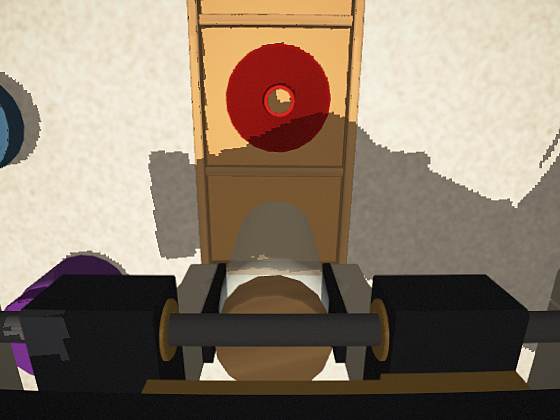

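Emit:
carry_out:
  steps:
    - {"gripper": 40, "delta_pos": [-0.0005, -0.0025, -0.005], "angular": [-0.6, 0.25, 0]}
    - {"gripper": 40, "delta_pos": [-0.0005, -0.0025, -0.01], "angular": [-0.6, 0.25, 0]}
    - {"gripper": 40, "delta_pos": [-0.0005, -0.0025, -0.015], "angular": [-0.6, 0.25, 0]}
    - {"gripper": 40, "delta_pos": [-0.0005, -0.0025, -0.019], "angular": [-0.6, 0.25, 0]}
    - {"gripper": 40, "delta_pos": [-0.0005, -0.0025, -0.021], "angular": [-0.6, 0.25, 0]}
    - {"gripper": 40, "delta_pos": [-0.0005, -0.0025, -0.022], "angular": [-0.6, 0.25, 0]}
    - {"gripper": 40, "delta_pos": [-0.0005, -0.0025, -0.022], "angular": [-0.6, 0.25, 0]}

```text
time_s: 12.25
tool_pos: [446.8, 368.7, 82.2]
eef_rot: [-0.469, 0.528, 0.47, 0.529]
contact_force: [-0.0, -0.2, -2.6]
finger_gap: 45.2
```

Emit:
carry_out:
  steps:
    - {"gripper": 40, "delta_pos": [0, 0, -0.001], "angular": [0, 0, 0]}
    - {"gripper": 40, "delta_pos": [0, 0, -0.0015], "angular": [0, 0, 0]}
    - {"gripper": 40, "delta_pos": [0, 0, -0.0015], "angular": [0, 0, 0]}

```text
time_s: 12.5
tool_pos: [446.8, 368.6, 80.6]
eef_rot: [-0.469, 0.528, 0.47, 0.529]
contact_force: [0.3, -0.7, -1.8]
finger_gap: 45.4
```

```bash
python3 w.py w9 446.5,368.5,5
```

```text
t 12.5 pos [446.8 368.6  80.6] x [ 0.     0.001 -1.   ] jaw 173.2 gap 45.4 F [ 0.3 -0.7 -1.8] j [ 1.03  0.35 -0.4  -0.   -0.82 -1.15]
cam [436.4 286.7 226.8]
446.5,368.5,5 -> [273.8 234.9]
```

Emit:
carry_out:
  steps:
    - {"gripper": 40, "delta_pos": [0, 0, -0.001], "angular": [0, 0, 0]}
    - {"gripper": 40, "delta_pos": [0, 0, -0.002], "angular": [0, 0, 0]}
    - {"gripper": 40, "delta_pos": [0, 0, -0.0025], "angular": [0, 0, 0]}

```text
time_s: 12.8
tool_pos: [446.8, 368.7, 78.1]
eef_rot: [-0.469, 0.528, 0.47, 0.529]
contact_force: [-0.4, -0.2, -0.9]
finger_gap: 45.3
```

Emit:
carry_out:
  steps:
    - {"gripper": 40, "delta_pos": [0, 0, -0.001], "angular": [0, 0, 0]}
    - {"gripper": 40, "delta_pos": [0, 0, -0.001], "angular": [0, 0, 0]}
    - {"gripper": 40, "delta_pos": [0, 0, -0.001], "angular": [0, 0, 0]}

```text
time_s: 13.05
tool_pos: [446.9, 368.8, 77.5]
eef_rot: [-0.469, 0.528, 0.47, 0.53]
contact_force: [-1.6, 0.0, 3.3]
finger_gap: 45.2
```

Emit:
carry_out:
  steps:
    - {"gripper": 65, "delta_pos": [0, 0, 0.0], "angular": [0, 0, 0]}
    - {"gripper": 75, "delta_pos": [0, 0, 0.0], "angular": [0, 0, 0]}
    - {"gripper": 75, "delta_pos": [0, 0, 0.0], "angular": [0, 0, 0]}
    - {"gripper": 75, "delta_pos": [0, 0, 0.02], "angular": [0, 0, 0]}
    - {"gripper": 75, "delta_pos": [0, 0, 0.06], "angular": [0, 0, 0]}
    - {"gripper": 75, "delta_pos": [0, 0, 0.1], "angular": [0, 0, 0]}
    - {"gripper": 75, "delta_pos": [0, 0, 0.13], "angular": [0, 0, 0]}
    - {"gripper": 75, "delta_pos": [0, 0, 0.145], "angular": [0, 0, 0]}

```text
time_s: 13.72
tool_pos: [448.2, 370.0, 227.3]
eef_rot: [-0.469, 0.526, 0.47, 0.532]
contact_force: [0.8, 1.6, 0.1]
finger_gap: 65.6
```

```bash
cat > look.py <<'E'
import sys
from plant import manip
from h import *
n=sys.argv[1]; bx=[int(q) for q in sys.argv[2].split(",")]; bd=[int(q) for q in sys.argv[3].split(",")]
o=[]
for c,b in (("scene",bx),("side",bd)):
    im=manip.snapshot(c)[:,:,::-1]; cv2.imwrite(f"pics/{c}_{n}.png",im); k=400/b[2]
    o.append(cv2.resize(im[b[1]:b[1]+b[3],b[0]:b[0]+b[2]],(400,int(b[3]*k)),interpolation=cv2.INTER_CUBIC))
h=max(q.shape[0] for q in o); o=[cv2.copyMakeBorder(q,0,h-q.shape[0],0,0,0) for q in o]
cv2.imwrite(f"pics/l_{n}.png",np.hstack(o)[:600])
E
python3 w.py w10 && python3 look.py 10 260,110,140,120 220,240,150,150
```

```text
t 13.72 pos [448.2 370.  227.3] x [ 0.005  0.006 -1.   ] jaw 173.2 gap 65.6 F [0.8 1.6 0.1] j [ 1.03  0.21 -0.22  0.   -1.13 -1.15]
cam [437.2 287.3 373. ]
```

View pics/l_10.png

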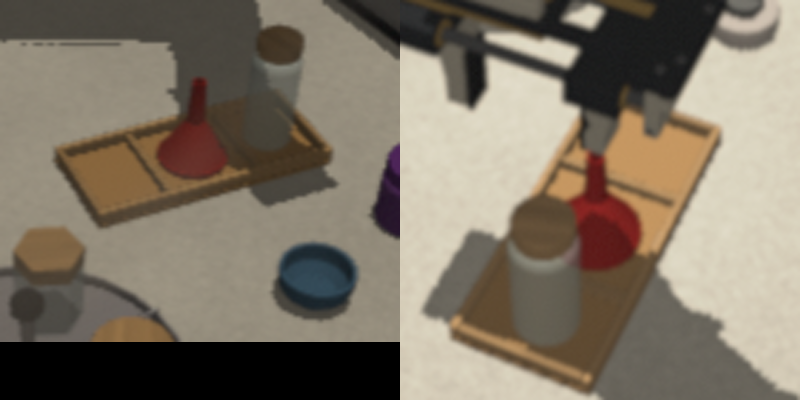

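View pics/w10.png

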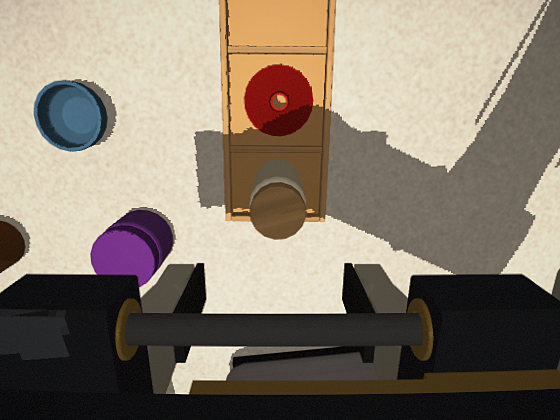

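Emit:
carry_out:
  steps:
    - {"gripper": 78, "delta_pos": [0.229, -0.408, 0.0], "angular": [0, 0, 7]}
    - {"gripper": 78, "delta_pos": [0.229, -0.408, 0.0], "angular": [0, 0, 14]}
    - {"gripper": 78, "delta_pos": [0.229, -0.408, 0.0], "angular": [0, 0, 21]}
    - {"gripper": 78, "delta_pos": [0.229, -0.408, 0.0], "angular": [0, 0, 28]}
    - {"gripper": 78, "delta_pos": [0.229, -0.408, 0.0], "angular": [0, 0, 35]}
    - {"gripper": 78, "delta_pos": [0.229, -0.408, 0.0], "angular": [0, 0, 42]}
    - {"gripper": 78, "delta_pos": [0.229, -0.408, 0.0], "angular": [0, 0, 49]}
    - {"gripper": 78, "delta_pos": [0.229, -0.408, 0.0], "angular": [0, 0, 56]}

```text
time_s: 14.53
tool_pos: [598.5, 98.8, 222.0]
eef_rot: [-0.654, 0.262, 0.658, 0.264]
contact_force: [0.4, 0.5, 0.6]
finger_gap: 68.1
```

```bash
python3 w.py w11 | head -1
```

```text
t 14.53 pos [598.5  98.8 222. ] x [-0.004  0.004 -1.   ] jaw -133.7 gap 68.1 F [0.4 0.5 0.6] j [ 0.48  0.26 -0.16 -0.01 -1.15  0.33]
```

Emit:
carry_out:
  steps:
    - {"gripper": 78, "delta_pos": [0.0785, -0.137, 0.0], "angular": [0, 0, 5.7]}
    - {"gripper": 78, "delta_pos": [0.0785, -0.137, 0.0], "angular": [0, 0, 5.7]}
    - {"gripper": 78, "delta_pos": [0.0785, -0.137, 0.0], "angular": [0, 0, 5.7]}
    - {"gripper": 78, "delta_pos": [0.0785, -0.137, 0.0], "angular": [0, 0, 5.7]}
    - {"gripper": 78, "delta_pos": [0.0785, -0.137, 0.0], "angular": [0, 0, 5.7]}
    - {"gripper": 78, "delta_pos": [0.0785, -0.137, 0.0], "angular": [0, 0, 5.7]}
    - {"gripper": 78, "delta_pos": [0.0785, -0.137, 0.0], "angular": [0, 0, 5.7]}

```text
time_s: 15.17
tool_pos: [678.7, -43.5, 219.8]
eef_rot: [-0.667, 0.227, 0.673, 0.226]
contact_force: [-0.8, 0.4, -0.1]
finger_gap: 68.2
```

```bash
python3 w.py w12 677,-38,108
python3 - <<'E'
from h import *
crop("pics/w12.png",200,160,150,130,5,"pics/w12c.png")
E
```

```text
t 15.17 pos [678.7 -43.5 219.8] x [-0.007  0.002 -1.   ] jaw -127.3 gap 68.2 F [-0.8  0.4 -0.1] j [ 0.22  0.38  0.01 -0.   -1.2   0.7 ]
cam [744.5 -93.8 365.5]
677,-38,108 -> [268.3 222.7]
```

View pics/w12.png

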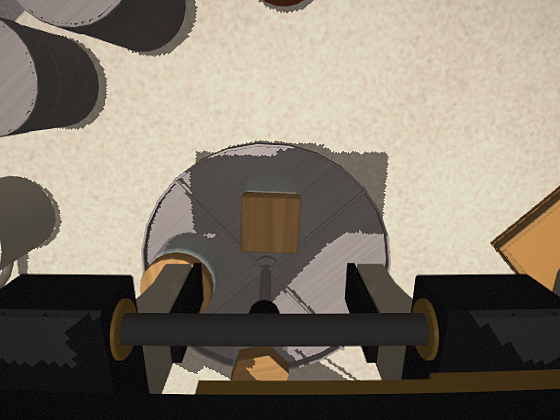

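View pics/w12c.png

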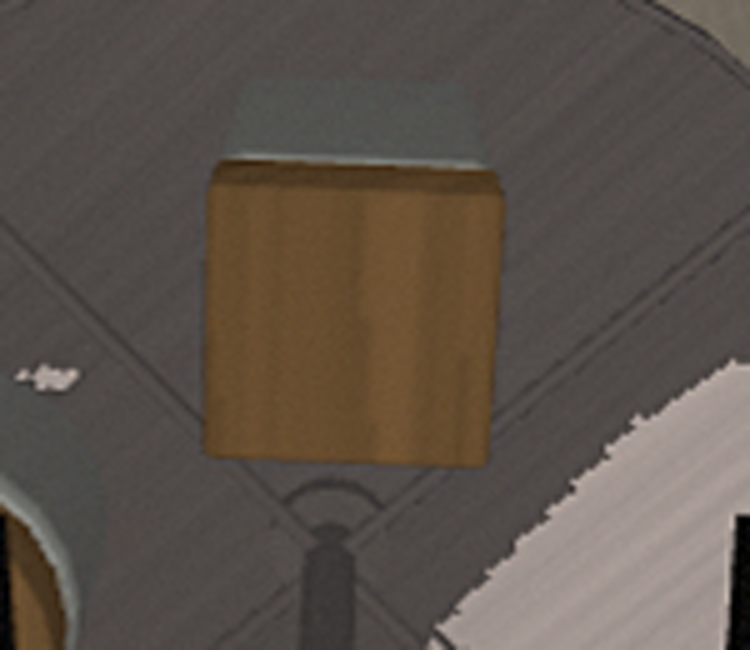

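Run:
```python
from h import *; import pickle
W=pickle.load(open("pics/w12.pkl","rb"))
P=np.array([plane(W,(200+(x+.5)/5-.5,160+(y+.5)/5-.5),108)[:2] for x,y in [(210,183),(503,193),(488,467),(205,456)]])
print(P.round(1),P.mean(0).round(1),[np.linalg.norm(P[(i+1)%4]-P[i]).round(1) for i in range(4)],[np.degrees(np.arctan2(*(P[(i+1)%4]-P[i])[::-1])).round(1) for i in range(4)])
```

```text
[[704.8 -35. ]
 [677.8 -67.8]
 [644.4 -40.6]
 [671.9  -7.6]] [674.7 -37.8] [np.float64(42.4), np.float64(43.1), np.float64(43.0), np.float64(42.8)] [np.float64(-129.4), np.float64(140.9), np.float64(50.2), np.float64(-39.9)]
```

Emit:
carry_out:
  steps:
    - {"gripper": 78, "delta_pos": [-0.0037, 0.0057, -0.01], "angular": [0, 0.4, -2.3]}
    - {"gripper": 78, "delta_pos": [-0.0037, 0.0057, -0.04], "angular": [0, 0.4, -2.3]}
    - {"gripper": 78, "delta_pos": [-0.0037, 0.0057, -0.07], "angular": [0, 0.4, -2.3]}
    - {"gripper": 78, "delta_pos": [-0.0037, 0.0057, -0.085], "angular": [0, 0.4, -2.3]}
    - {"gripper": 78, "delta_pos": [-0.0037, 0.0057, -0.085], "angular": [0, 0.4, -2.3]}
    - {"gripper": 78, "delta_pos": [-0.0037, 0.0057, -0.085], "angular": [0, 0.4, -2.3]}

```text
time_s: 15.72
tool_pos: [674.4, -35.9, 135.2]
eef_rot: [-0.661, 0.24, 0.671, 0.237]
contact_force: [-0.2, 0.5, 1.7]
finger_gap: 68.1
```

```bash
python3 w.py w13 675,-37.8,108
```

```text
t 15.72 pos [674.4 -35.9 135.2] x [-0.015  0.002 -1.   ] jaw -129.4 gap 68.1 F [-0.2  0.5  1.7] j [ 0.23  0.44 -0.1  -0.01 -1.04  0.65]
cam [739.5 -88.6 280.5]
675,-37.8,108 -> [274.6 263.7]
```

View pics/w13.png

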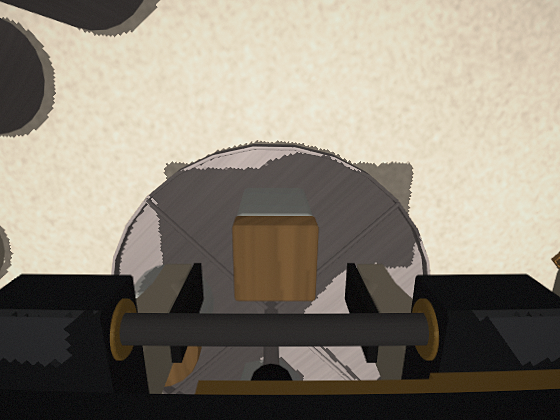

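Emit:
carry_out:
  steps:
    - {"gripper": 78, "delta_pos": [0.0006, -0.0019, -0.015], "angular": [0, -0.8, 0]}
    - {"gripper": 78, "delta_pos": [0.0006, -0.0019, -0.035], "angular": [0, -0.8, 0]}
    - {"gripper": 78, "delta_pos": [0.0006, -0.0019, -0.052], "angular": [0, -0.8, 0]}
    - {"gripper": 78, "delta_pos": [0.0006, -0.0019, -0.063], "angular": [0, -0.8, 0]}
    - {"gripper": 78, "delta_pos": [0.0006, -0.0019, -0.063], "angular": [0, -0.8, 0]}
    - {"gripper": 78, "delta_pos": [0.0006, -0.0019, -0.063], "angular": [0, -0.8, 0]}

```text
time_s: 16.27
tool_pos: [676.6, -37.8, 74.6]
eef_rot: [0.666, -0.238, -0.665, -0.239]
contact_force: [0.3, -0.5, 0.3]
finger_gap: 68.0
```

```bash
python3 w.py w14 675,-37.8,108
```

```text
t 16.27 pos [676.6 -37.8  74.6] x [ 0.003  0.002 -1.   ] jaw -129.4 gap 68.0 F [ 0.3 -0.5  0.3] j [ 0.23  0.49 -0.17 -0.   -0.9   0.65]
cam [739.1 -90.4 220.9]
675,-37.8,108 -> [275.1 341.8]
```

Emit:
carry_out:
  steps:
    - {"gripper": 40, "delta_pos": [-0.001, 0, 0], "angular": [0, 0, 0]}
    - {"gripper": 40, "delta_pos": [-0.001, 0, 0], "angular": [0, 0, 0]}
    - {"gripper": 40, "delta_pos": [-0.001, 0, 0], "angular": [0, 0, 0]}
    - {"gripper": 40, "delta_pos": [-0.001, 0, 0], "angular": [0, 0, 0]}
    - {"gripper": 40, "delta_pos": [-0.001, 0, 0], "angular": [0, 0, 0]}

```text
time_s: 16.73
tool_pos: [676.2, -37.8, 75.7]
eef_rot: [0.667, -0.237, -0.664, -0.24]
contact_force: [0.2, 0.2, 2.2]
finger_gap: 43.9
```

```bash
python3 w.py w15 675,-37.8,108
```

```text
t 16.73 pos [676.2 -37.8  75.7] x [ 0.004  0.002 -1.   ] jaw -129.4 gap 43.9 F [0.2 0.2 2.2] j [ 0.23  0.49 -0.18 -0.   -0.9   0.65]
cam [738.5 -90.4 222.2]
675,-37.8,108 -> [274.3 339.2]
```

Emit:
carry_out:
  steps:
    - {"gripper": 40, "delta_pos": [0, 0, 0.01], "angular": [0, 0, 0]}
    - {"gripper": 40, "delta_pos": [0, 0, 0.035], "angular": [0, 0, 0]}
    - {"gripper": 40, "delta_pos": [0, 0, 0.07], "angular": [0, 0, 0]}
    - {"gripper": 40, "delta_pos": [0, 0, 0.105], "angular": [0, 0, 0]}
    - {"gripper": 40, "delta_pos": [0, 0, 0.13], "angular": [0, 0, -6]}
    - {"gripper": 40, "delta_pos": [-0.015, 0.015, 0.135], "angular": [0, 0, -12]}
    - {"gripper": 40, "delta_pos": [-0.04, 0.04, 0.135], "angular": [0, 0, -18]}
    - {"gripper": 40, "delta_pos": [-0.068, 0.068, 0.135], "angular": [0, 0, -24]}

```text
time_s: 17.45
tool_pos: [607.9, 30.1, 211.2]
eef_rot: [0.602, -0.373, -0.599, -0.375]
contact_force: [1.1, 3.2, -1.3]
finger_gap: 43.9
```

Emit:
carry_out:
  steps:
    - {"gripper": 40, "delta_pos": [-0.028, 0.028, 0], "angular": [0, 0, -6]}
    - {"gripper": 40, "delta_pos": [-0.056, 0.056, 0], "angular": [0, 0, -12]}
    - {"gripper": 40, "delta_pos": [-0.084, 0.084, 0], "angular": [0, 0, -18]}
    - {"gripper": 40, "delta_pos": [-0.112, 0.112, 0], "angular": [0, 0, -24]}
    - {"gripper": 40, "delta_pos": [-0.136, 0.136, 0], "angular": [0, 0, -30]}
    - {"gripper": 40, "delta_pos": [-0.155, 0.155, 0], "angular": [0, 0, -33]}
    - {"gripper": 40, "delta_pos": [-0.168, 0.168, 0], "angular": [0, 0, -33]}
    - {"gripper": 40, "delta_pos": [-0.172, 0.172, 0], "angular": [0, 0, -33]}

```text
time_s: 18.12
tool_pos: [434.1, 203.5, 212.0]
eef_rot: [-0.471, 0.528, 0.468, 0.529]
contact_force: [0.2, -0.0, -3.3]
finger_gap: 44.0
```

```bash
python3 w.py w16 426.6,210.1,5
```

```text
t 18.12 pos [434.1 203.5 212. ] x [ 0.005 -0.002 -1.   ] jaw 173.3 gap 44.0 F [ 0.2 -0.  -3.3] j [ 0.85  0.05 -0.45  0.01 -1.07 -0.97]
cam [423.3 121.9 358.3]
426.6,210.1,5 -> [282.9 194.7]
```

View pics/w16.png

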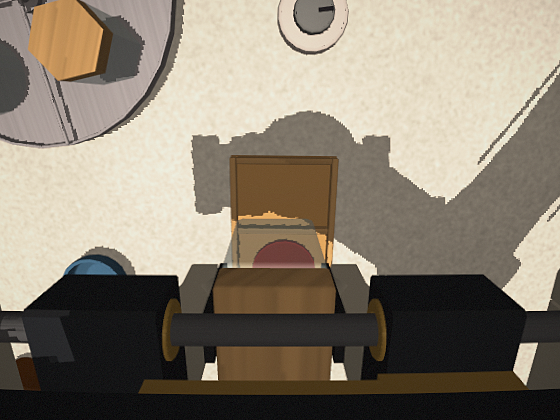

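```bash
python3 show.py w16 231,156,18 338,156,18 284,226,15
```

```text
231,156,18 [470.1 164.7]
338,156,18 [371.9 176.1]
284,226,15 [429.  239.3]
```

Emit:
carry_out:
  steps:
    - {"gripper": 40, "delta_pos": [-0.0075, 0.0065, 0], "angular": [0, 0, 0]}
    - {"gripper": 40, "delta_pos": [-0.0075, 0.0065, -0.02], "angular": [0, 0, 0]}
    - {"gripper": 40, "delta_pos": [-0.0075, 0.0065, -0.055], "angular": [0, 0, 0]}
    - {"gripper": 40, "delta_pos": [-0.0075, 0.0065, -0.09], "angular": [0, 0, 0]}
    - {"gripper": 40, "delta_pos": [-0.0075, 0.0065, -0.115], "angular": [0, 0, 0]}
    - {"gripper": 40, "delta_pos": [-0.0075, 0.0065, -0.125], "angular": [0, 0, 0]}
    - {"gripper": 40, "delta_pos": [-0.0075, 0.0065, -0.125], "angular": [0, 0, 0]}
    - {"gripper": 40, "delta_pos": [-0.0075, 0.0065, -0.125], "angular": [0, 0, 0]}

```text
time_s: 18.83
tool_pos: [427.6, 209.2, 86.8]
eef_rot: [-0.472, 0.528, 0.468, 0.529]
contact_force: [1.1, 0.0, -0.9]
finger_gap: 43.7
```

```bash
python3 w.py w17 426.6,210.1,5
```

```text
t 18.83 pos [427.6 209.2  86.8] x [ 0.004 -0.003 -1.   ] jaw 173.3 gap 43.7 F [ 1.1  0.  -0.9] j [ 0.87  0.19 -0.62  0.01 -0.76 -1.  ]
cam [416.8 127.9 233.3]
426.6,210.1,5 -> [275.4 233.4]
```

View pics/w17.png

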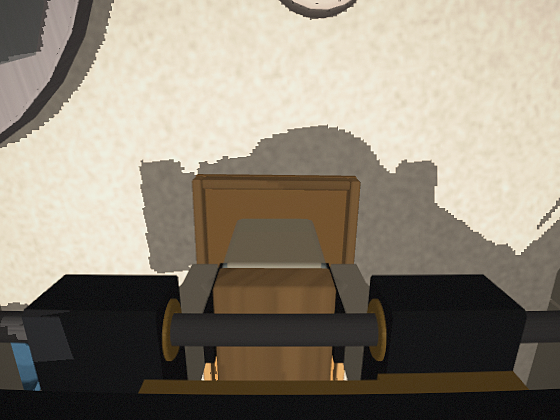

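Emit:
carry_out:
  steps:
    - {"gripper": 40, "delta_pos": [-0.001, 0, -0.006], "angular": [0.15, 0.2, 0]}
    - {"gripper": 40, "delta_pos": [-0.001, 0, -0.012], "angular": [0.15, 0.2, 0]}
    - {"gripper": 40, "delta_pos": [-0.001, 0, -0.018], "angular": [0.15, 0.2, 0]}
    - {"gripper": 40, "delta_pos": [-0.001, 0, -0.022], "angular": [0.15, 0.2, 0]}
    - {"gripper": 40, "delta_pos": [-0.001, 0, -0.0245], "angular": [0.15, 0.2, 0]}
    - {"gripper": 40, "delta_pos": [-0.001, 0, -0.0255], "angular": [0.15, 0.2, 0]}
    - {"gripper": 40, "delta_pos": [-0.001, 0, -0.0255], "angular": [0.15, 0.2, 0]}

```text
time_s: 19.47
tool_pos: [426.8, 209.7, 61.8]
eef_rot: [-0.47, 0.528, 0.47, 0.529]
contact_force: [0.5, -0.5, -2.2]
finger_gap: 43.8
```

Emit:
carry_out:
  steps:
    - {"gripper": 40, "delta_pos": [0, 0, -0.001], "angular": [0, 0, 0]}
    - {"gripper": 40, "delta_pos": [0, 0, -0.0015], "angular": [0, 0, 0]}
    - {"gripper": 40, "delta_pos": [0, 0, -0.0015], "angular": [0, 0, 0]}

```text
time_s: 19.72
tool_pos: [426.8, 209.8, 60.4]
eef_rot: [-0.47, 0.528, 0.47, 0.529]
contact_force: [-0.6, -0.1, -2.1]
finger_gap: 43.7
```

Emit:
carry_out:
  steps:
    - {"gripper": 40, "delta_pos": [0, 0, -0.001], "angular": [0, 0, 0]}
    - {"gripper": 40, "delta_pos": [0, 0, -0.001], "angular": [0, 0, 0]}
    - {"gripper": 40, "delta_pos": [0, 0, -0.001], "angular": [0, 0, 0]}

```text
time_s: 19.97
tool_pos: [426.8, 209.8, 59.4]
eef_rot: [-0.47, 0.528, 0.47, 0.529]
contact_force: [0.3, 0.7, -2.0]
finger_gap: 43.8
```

Emit:
carry_out:
  steps:
    - {"gripper": 40, "delta_pos": [0, 0, -0.001], "angular": [0, 0, 0]}
    - {"gripper": 40, "delta_pos": [0, 0, -0.0015], "angular": [0, 0, 0]}
    - {"gripper": 40, "delta_pos": [0, 0, -0.0015], "angular": [0, 0, 0]}

```text
time_s: 20.22
tool_pos: [426.8, 209.7, 57.7]
eef_rot: [-0.47, 0.528, 0.47, 0.529]
contact_force: [-0.6, 0.7, -2.0]
finger_gap: 44.1
```

Emit:
carry_out:
  steps:
    - {"gripper": 40, "delta_pos": [0, 0, -0.001], "angular": [0, 0, 0]}
    - {"gripper": 40, "delta_pos": [0, 0, -0.001], "angular": [0, 0, 0]}
    - {"gripper": 40, "delta_pos": [0, 0, -0.001], "angular": [0, 0, 0]}

```text
time_s: 20.47
tool_pos: [426.8, 209.8, 56.7]
eef_rot: [-0.47, 0.528, 0.47, 0.529]
contact_force: [0.2, 0.7, -2.3]
finger_gap: 43.6
```

Emit:
carry_out:
  steps:
    - {"gripper": 40, "delta_pos": [0, 0, -0.001], "angular": [0, 0, 0]}
    - {"gripper": 40, "delta_pos": [0, 0, -0.001], "angular": [0, 0, 0]}
    - {"gripper": 40, "delta_pos": [0, 0, -0.001], "angular": [0, 0, 0]}

```text
time_s: 20.72
tool_pos: [426.8, 209.9, 56.6]
eef_rot: [-0.47, 0.528, 0.47, 0.529]
contact_force: [-5.0, -0.2, 12.9]
finger_gap: 44.1
```

Emit:
carry_out:
  steps:
    - {"gripper": 65, "delta_pos": [0, 0, 0.0005], "angular": [0, 0, 0]}
    - {"gripper": 75, "delta_pos": [0, 0, 0.0005], "angular": [0, 0, 0]}
    - {"gripper": 75, "delta_pos": [0, 0, 0.0005], "angular": [0, 0, 0]}
    - {"gripper": 75, "delta_pos": [0, 0, 0.02], "angular": [0, 0, 0]}
    - {"gripper": 75, "delta_pos": [0, 0, 0.06], "angular": [0, 0, 0]}
    - {"gripper": 95, "delta_pos": [0, 0, 0.1], "angular": [0, 0, 0]}
    - {"gripper": 95, "delta_pos": [0, 0, 0.14], "angular": [0, 0, 0]}
    - {"gripper": 95, "delta_pos": [0, 0, 0.165], "angular": [0, 0, 0]}

```text
time_s: 21.38
tool_pos: [427.7, 210.4, 225.8]
eef_rot: [-0.471, 0.526, 0.47, 0.53]
contact_force: [1.0, 0.8, -0.1]
finger_gap: 79.5
```

```bash
python3 w.py w18 && python3 look.py 18 200,110,200,190 180,130,190,250
```

```text
t 21.38 pos [427.7 210.4 225.8] x [ 0.005  0.003 -1.   ] jaw 173.3 gap 79.5 F [ 1.   0.8 -0.1] j [ 0.87  0.03 -0.43  0.   -1.1  -0.99]
cam [416.9 128.1 371.7]
```

View pics/l_18.png

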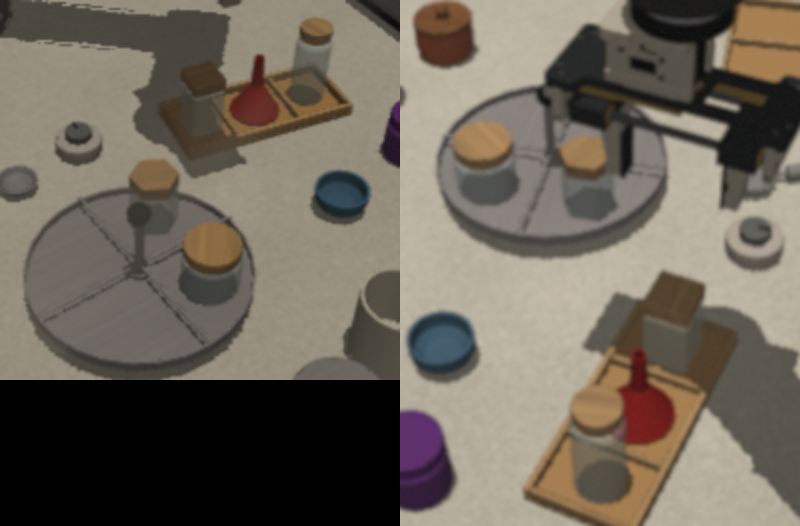

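View pics/w18.png

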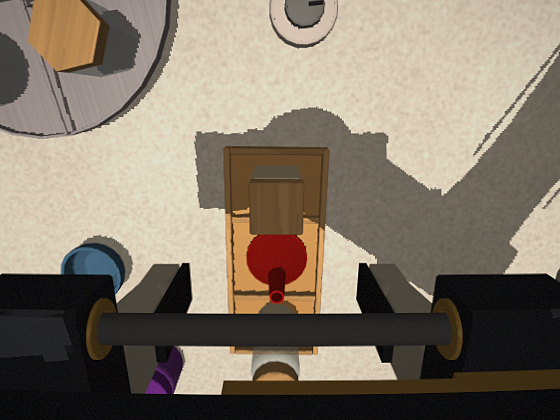

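Emit:
carry_out:
  steps:
    - {"gripper": 100, "delta_pos": [0.246, -0.143, -0.01], "angular": [0, 0, -6]}
    - {"gripper": 100, "delta_pos": [0.246, -0.143, -0.01], "angular": [0, 0, -12]}
    - {"gripper": 100, "delta_pos": [0.246, -0.143, -0.01], "angular": [0, 0, -18]}
    - {"gripper": 100, "delta_pos": [0.246, -0.143, -0.01], "angular": [0, 0, -24]}
    - {"gripper": 100, "delta_pos": [0.246, -0.143, -0.01], "angular": [0, 0, -30]}
    - {"gripper": 100, "delta_pos": [0.246, -0.143, -0.01], "angular": [0, 0, -36]}
    - {"gripper": 100, "delta_pos": [0.246, -0.143, -0.01], "angular": [0, 0, -36]}
    - {"gripper": 100, "delta_pos": [0.246, -0.143, -0.01], "angular": [0, 0, -36]}

```text
time_s: 22.2
tool_pos: [677.0, 64.0, 209.7]
eef_rot: [-0.284, 0.648, 0.281, 0.649]
contact_force: [-0.7, 1.1, 0.0]
finger_gap: 87.7
```

Emit:
carry_out:
  steps:
    - {"gripper": 100, "delta_pos": [0, 0, -0.02], "angular": [0, 0, 0]}
    - {"gripper": 100, "delta_pos": [0, 0, -0.02], "angular": [0, 0, 0]}

```text
time_s: 22.37
tool_pos: [675.0, 62.7, 183.2]
eef_rot: [-0.282, 0.651, 0.281, 0.646]
contact_force: [-1.2, 0.5, -2.9]
finger_gap: 87.7
```

```bash
python3 w.py w19 674,67,88
```

```text
t 22.37 pos [675.   62.7 183.2] x [-0.006 -0.004 -1.   ] jaw 137.0 gap 87.7 F [-1.2  0.5 -2.9] j [ 0.38  0.4  -0.05  0.   -1.13 -1.13]
cam [619.2   2.9 330.1]
674,67,88 -> [278.7 229.9]
```

View pics/w19.png

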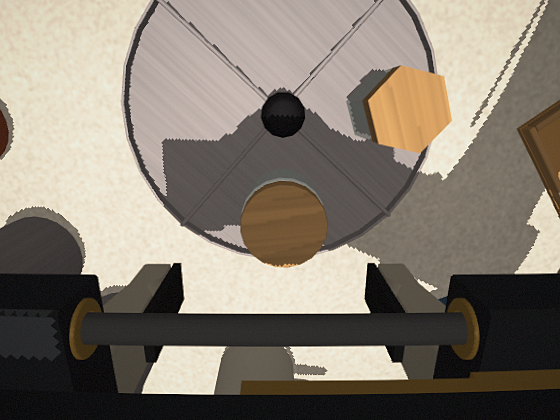

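```bash
python3 show.py w19 284,224,88 240,224,88 328,224,88 284,180,88 284,267,88
```

```text
284,224,88 [668.3  66.3]
240,224,88 [690.6  45.5]
328,224,88 [646.   87.2]
284,180,88 [647.4  43.5]
284,267,88 [690.4  90.3]
```

Emit:
carry_out:
  steps:
    - {"gripper": 100, "delta_pos": [-0.0045, 0.0038, 0], "angular": [0.2, -0.3, 0]}
    - {"gripper": 100, "delta_pos": [-0.0045, 0.0038, -0.02], "angular": [0.2, -0.3, 0]}
    - {"gripper": 100, "delta_pos": [-0.0045, 0.0038, -0.04], "angular": [0.2, -0.3, 0]}
    - {"gripper": 100, "delta_pos": [-0.0045, 0.0038, -0.053], "angular": [0.2, -0.3, 0]}
    - {"gripper": 100, "delta_pos": [-0.0045, 0.0038, -0.053], "angular": [0.2, -0.3, 0]}
    - {"gripper": 100, "delta_pos": [-0.0045, 0.0038, -0.053], "angular": [0.2, -0.3, 0]}

```text
time_s: 22.92
tool_pos: [670.0, 67.5, 132.9]
eef_rot: [-0.283, 0.648, 0.282, 0.648]
contact_force: [0.7, 0.4, 0.6]
finger_gap: 87.6
```

```bash
python3 w.py w20 670.5,66.5,88 674,67,88
```

```text
t 22.92 pos [670.   67.5 132.9] x [ 0.001 -0.001 -1.   ] jaw 137.1 gap 87.6 F [0.7 0.4 0.6] j [ 0.39  0.43 -0.13  0.   -1.01 -1.14]
cam [613.4   7.2 279.1]
670.5,66.5,88 -> [271.7 254.1]
674,67,88 -> [267.8 258.5]
```

View pics/w20.png

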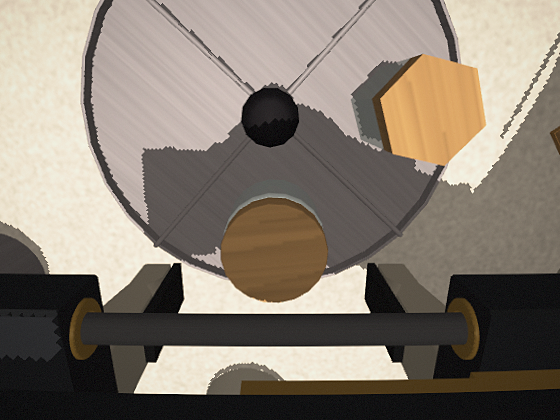

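```bash
python3 show.py w20 274,250,88 221,250,88 327,250,88
```

```text
274,250,88 [667.9  65.6]
221,250,88 [689.7  45.3]
327,250,88 [646.1  85.8]
```

Emit:
carry_out:
  steps:
    - {"gripper": 100, "delta_pos": [-0.0015, -0.0015, -0.015], "angular": [0, 0, 0]}
    - {"gripper": 100, "delta_pos": [-0.0015, -0.0015, -0.035], "angular": [0, 0, 0]}
    - {"gripper": 100, "delta_pos": [-0.0015, -0.0015, -0.055], "angular": [0, 0, 0]}
    - {"gripper": 100, "delta_pos": [-0.0015, -0.0015, -0.07], "angular": [0, 0, 0]}
    - {"gripper": 100, "delta_pos": [-0.0015, -0.0015, -0.076], "angular": [0, 0, 0]}
    - {"gripper": 100, "delta_pos": [-0.0015, -0.0015, -0.076], "angular": [0, 0, 0]}
    - {"gripper": 100, "delta_pos": [-0.0015, -0.0015, -0.076], "angular": [0, 0, 0]}

```text
time_s: 23.55
tool_pos: [670.0, 66.4, 59.1]
eef_rot: [-0.283, 0.647, 0.282, 0.649]
contact_force: [0.7, 0.0, 0.0]
finger_gap: 87.9
```

```bash
python3 w.py w21 668.5,66,88
```

```text
t 23.55 pos [670.   66.4  59.1] x [ 0.004 -0.    -1.   ] jaw 137.1 gap 87.9 F [0.7 0.  0. ] j [ 0.39  0.5  -0.2   0.   -0.86 -1.14]
cam [613.    6.  205.2]
668.5,66,88 -> [275.4 330.3]
```

View pics/w21.png

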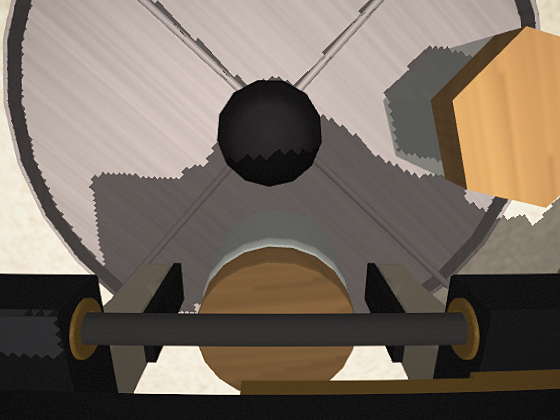

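Emit:
carry_out:
  steps:
    - {"gripper": 100, "delta_pos": [-0.001, 0, -0.003], "angular": [0, 0, 0]}
    - {"gripper": 100, "delta_pos": [-0.001, 0, -0.003], "angular": [0, 0, 0]}
    - {"gripper": 60, "delta_pos": [-0.001, 0, -0.003], "angular": [0, 0, 0]}
    - {"gripper": 60, "delta_pos": [-0.001, 0, -0.003], "angular": [0, 0, 0]}
    - {"gripper": 60, "delta_pos": [-0.001, 0, -0.003], "angular": [0, 0, 0]}
    - {"gripper": 60, "delta_pos": [-0.001, 0, -0.003], "angular": [0, 0, 0]}

```text
time_s: 24.1
tool_pos: [669.3, 66.4, 56.6]
eef_rot: [-0.283, 0.647, 0.282, 0.65]
contact_force: [-0.6, 0.0, 0.4]
finger_gap: 66.4
```

Emit:
carry_out:
  steps:
    - {"gripper": 60, "delta_pos": [0, 0, 0], "angular": [0, 0, 0]}
    - {"gripper": 60, "delta_pos": [0, 0, 0], "angular": [0, 0, 0]}

```text
time_s: 24.27
tool_pos: [669.2, 66.5, 56.6]
eef_rot: [-0.283, 0.647, 0.282, 0.65]
contact_force: [0.3, -0.7, 0.3]
finger_gap: 63.2
```

Emit:
carry_out:
  steps:
    - {"gripper": 60, "delta_pos": [0, 0, 0.01], "angular": [0, 0, 0]}
    - {"gripper": 60, "delta_pos": [0, 0, 0.035], "angular": [0, 0, 0]}
    - {"gripper": 60, "delta_pos": [0, 0, 0.07], "angular": [0, 0, 0]}
    - {"gripper": 60, "delta_pos": [0, 0, 0.105], "angular": [0, 0, 0]}
    - {"gripper": 60, "delta_pos": [0, 0, 0.13], "angular": [0, 0, 6]}
    - {"gripper": 60, "delta_pos": [-0.01, -0.015, 0.14], "angular": [0, 0, 12]}
    - {"gripper": 60, "delta_pos": [-0.025, -0.04, 0.14], "angular": [0, 0, 18]}
    - {"gripper": 60, "delta_pos": [-0.042, -0.072, 0.14], "angular": [0, 0, 24]}

```text
time_s: 24.93
tool_pos: [627.3, -4.9, 197.9]
eef_rot: [-0.414, 0.572, 0.413, 0.576]
contact_force: [0.0, -1.5, -3.1]
finger_gap: 63.3
```

Emit:
carry_out:
  steps:
    - {"gripper": 60, "delta_pos": [-0.02, -0.034, 0], "angular": [0, 0, 6]}
    - {"gripper": 60, "delta_pos": [-0.04, -0.069, 0], "angular": [0, 0, 12]}
    - {"gripper": 60, "delta_pos": [-0.06, -0.103, 0], "angular": [0, 0, 18]}
    - {"gripper": 60, "delta_pos": [-0.08, -0.137, 0], "angular": [0, 0, 24]}
    - {"gripper": 60, "delta_pos": [-0.1, -0.171, 0], "angular": [0, 0, 26]}
    - {"gripper": 60, "delta_pos": [-0.12, -0.206, 0], "angular": [0, 0, 26]}
    - {"gripper": 60, "delta_pos": [-0.14, -0.24, 0], "angular": [0, 0, 26]}
    - {"gripper": 60, "delta_pos": [-0.155, -0.265, 0], "angular": [0, 0, 26]}

```text
time_s: 25.6
tool_pos: [470.2, -271.8, 198.5]
eef_rot: [-0.531, 0.464, 0.532, 0.469]
contact_force: [-0.5, -0.1, -2.2]
finger_gap: 63.2
```

```bash
python3 w.py w22 428,-292,18; python3 look.py 22 60,180,200,160 260,90,160,110
```

```text
t 25.6 pos [ 470.2 -271.8  198.5] x [ 0.004  0.005 -1.   ] jaw -172.5 gap 63.2 F [-0.5 -0.1 -2.2] j [-0.17  0.17 -0.33 -0.01 -1.06  0.3 ]
cam [ 479.7 -354.2  344.4]
428,-292,18 -> [323.5 178.8]
```

View pics/w22.png

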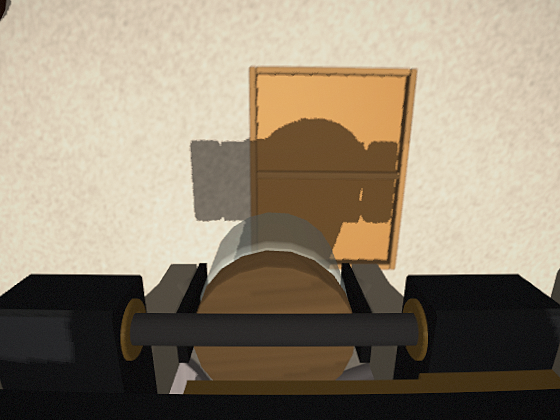

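```bash
python3 - <<'E'
from h import *
crop("pics/w22.png",235,55,190,225,2.6,"pics/w22c.png")
E
python3 show.py w22 249,67,18 416,69,18 395,268,18 258,173,15 400,176,15
```

```text
249,67,18 [ 505.3 -377.3]
416,69,18 [ 366.8 -394.7]
395,268,18 [ 343.1 -213.8]
258,173,15 [ 487.4 -288.9]
400,176,15 [ 358.6 -303.4]
```

View pics/w22c.png

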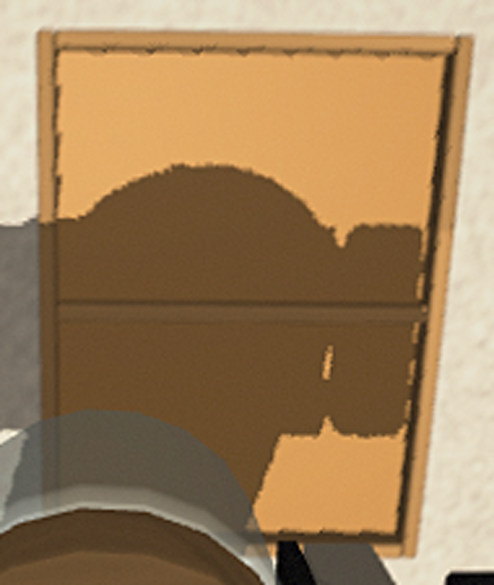

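Emit:
carry_out:
  steps:
    - {"gripper": 60, "delta_pos": [-0.018, -0.03, 0], "angular": [0, 0, 0]}
    - {"gripper": 60, "delta_pos": [-0.034, -0.058, 0], "angular": [0, 0, 0]}
    - {"gripper": 60, "delta_pos": [-0.039, -0.067, -0.02], "angular": [0, 0, 0]}
    - {"gripper": 60, "delta_pos": [-0.039, -0.067, -0.05], "angular": [0, 0, 0]}
    - {"gripper": 60, "delta_pos": [-0.039, -0.067, -0.075], "angular": [0, 0, 0]}
    - {"gripper": 60, "delta_pos": [-0.039, -0.067, -0.09], "angular": [0, 0, 0]}
    - {"gripper": 60, "delta_pos": [-0.039, -0.067, -0.09], "angular": [0, 0, 0]}
    - {"gripper": 60, "delta_pos": [-0.039, -0.067, -0.09], "angular": [0, 0, 0]}

```text
time_s: 26.42
tool_pos: [432.0, -337.9, 108.2]
eef_rot: [-0.53, 0.465, 0.532, 0.469]
contact_force: [-0.0, -0.6, -1.9]
finger_gap: 63.3
```

```bash
python3 w.py w23 431,-339,5
```

```text
t 26.42 pos [ 432.  -337.9  108.2] x [ 0.002  0.006 -1.   ] jaw -172.6 gap 63.3 F [-0.  -0.6 -1.9] j [-0.31  0.27 -0.43 -0.01 -0.86  0.44]
cam [ 441.7 -420.4  254.1]
431,-339,5 -> [275.3 219.7]
```

View pics/w23.png

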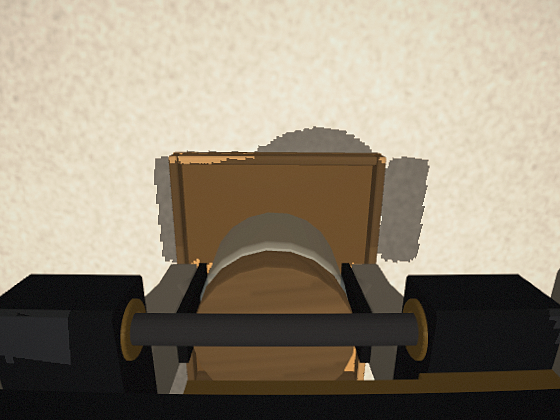

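```bash
python3 show.py w23 169,153,18 385,154,18
```

```text
169,153,18 [ 505.2 -379.2]
385,154,18 [ 367.5 -396.4]
```

Emit:
carry_out:
  steps:
    - {"gripper": 60, "delta_pos": [-0.0015, -0.0016, -0.015], "angular": [-0.3, 0.1, 0]}
    - {"gripper": 60, "delta_pos": [-0.0015, -0.0016, -0.03], "angular": [-0.3, 0.1, 0]}
    - {"gripper": 60, "delta_pos": [-0.0015, -0.0016, -0.045], "angular": [-0.3, 0.1, 0]}
    - {"gripper": 60, "delta_pos": [-0.0015, -0.0016, -0.055], "angular": [-0.3, 0.1, 0]}
    - {"gripper": 60, "delta_pos": [-0.0015, -0.0016, -0.062], "angular": [-0.3, 0.1, 0]}
    - {"gripper": 60, "delta_pos": [-0.0015, -0.0016, -0.065], "angular": [-0.3, 0.1, 0]}
    - {"gripper": 60, "delta_pos": [-0.0015, -0.0016, -0.066], "angular": [-0.3, 0.1, 0]}
    - {"gripper": 60, "delta_pos": [-0.0015, -0.0016, -0.066], "angular": [-0.3, 0.1, 0]}

```text
time_s: 27.13
tool_pos: [431.8, -340.0, 43.8]
eef_rot: [0.532, -0.466, -0.53, -0.467]
contact_force: [0.0, -0.6, -2.6]
finger_gap: 63.6
```

Emit:
carry_out:
  steps:
    - {"gripper": 60, "delta_pos": [0, 0, -0.001], "angular": [0, 0, 0]}
    - {"gripper": 60, "delta_pos": [0, 0, -0.0015], "angular": [0, 0, 0]}
    - {"gripper": 60, "delta_pos": [0, 0, -0.0015], "angular": [0, 0, 0]}

```text
time_s: 27.38
tool_pos: [432.0, -340.1, 42.6]
eef_rot: [0.533, -0.466, -0.53, -0.467]
contact_force: [0.1, 0.6, -3.0]
finger_gap: 63.6
```

Emit:
carry_out:
  steps:
    - {"gripper": 60, "delta_pos": [0, 0, -0.001], "angular": [0, 0, 0]}
    - {"gripper": 60, "delta_pos": [0, 0, -0.001], "angular": [0, 0, 0]}
    - {"gripper": 60, "delta_pos": [0, 0, -0.001], "angular": [0, 0, 0]}

```text
time_s: 27.63
tool_pos: [432.0, -340.1, 41.7]
eef_rot: [0.533, -0.466, -0.53, -0.467]
contact_force: [0.7, 0.0, -1.6]
finger_gap: 63.1
```

Emit:
carry_out:
  steps:
    - {"gripper": 60, "delta_pos": [0, 0, -0.001], "angular": [0, 0, 0]}
    - {"gripper": 60, "delta_pos": [0, 0, -0.002], "angular": [0, 0, 0]}
    - {"gripper": 60, "delta_pos": [0, 0, -0.0025], "angular": [0, 0, 0]}

```text
time_s: 27.88
tool_pos: [431.9, -340.1, 39.0]
eef_rot: [0.533, -0.466, -0.53, -0.467]
contact_force: [0.0, -0.3, -1.4]
finger_gap: 63.1
```

Emit:
carry_out:
  steps:
    - {"gripper": 60, "delta_pos": [0, 0, -0.0008], "angular": [0, 0, 0]}
    - {"gripper": 60, "delta_pos": [0, 0, -0.0008], "angular": [0, 0, 0]}
    - {"gripper": 60, "delta_pos": [0, 0, -0.0008], "angular": [0, 0, 0]}

```text
time_s: 28.13
tool_pos: [431.9, -340.1, 38.1]
eef_rot: [0.532, -0.466, -0.53, -0.467]
contact_force: [-0.3, -0.0, -2.7]
finger_gap: 63.3
```

Emit:
carry_out:
  steps:
    - {"gripper": 60, "delta_pos": [0, 0, -0.0008], "angular": [0, 0, 0]}
    - {"gripper": 60, "delta_pos": [0, 0, -0.0008], "angular": [0, 0, 0]}
    - {"gripper": 60, "delta_pos": [0, 0, -0.0008], "angular": [0, 0, 0]}

```text
time_s: 28.38
tool_pos: [432.0, -340.3, 37.6]
eef_rot: [0.533, -0.466, -0.53, -0.467]
contact_force: [-1.3, -0.4, 0.7]
finger_gap: 63.3
```

Emit:
carry_out:
  steps:
    - {"gripper": 60, "delta_pos": [0, 0, -0.0004], "angular": [0, 0, 0]}
    - {"gripper": 60, "delta_pos": [0, 0, -0.0004], "angular": [0, 0, 0]}
    - {"gripper": 85, "delta_pos": [0, 0, 0.0], "angular": [0, 0, 0]}
    - {"gripper": 90, "delta_pos": [0, 0, 0.0], "angular": [0, 0, 0]}
    - {"gripper": 90, "delta_pos": [0, 0, 0.0], "angular": [0, 0, 0]}
    - {"gripper": 90, "delta_pos": [0, 0, 0.015], "angular": [0, 0, 0]}
    - {"gripper": 90, "delta_pos": [0, 0, 0.055], "angular": [0, 0, 0]}
    - {"gripper": 90, "delta_pos": [0, 0, 0.095], "angular": [0, 0, 0]}

```text
time_s: 29.05
tool_pos: [430.8, -339.8, 132.1]
eef_rot: [-0.531, 0.467, 0.531, 0.467]
contact_force: [1.6, -0.1, 0.9]
finger_gap: 78.9
```

Emit:
carry_out:
  steps:
    - {"gripper": 95, "delta_pos": [0, 0, 0.04], "angular": [0, 0, 0]}
    - {"gripper": 95, "delta_pos": [0, 0, 0.08], "angular": [0, 0, 0]}
    - {"gripper": 95, "delta_pos": [0.01, 0.03, 0.1], "angular": [0, 0, -7]}
    - {"gripper": 95, "delta_pos": [0.02, 0.07, 0.1], "angular": [0, 0, -14]}

```text
time_s: 29.38
tool_pos: [452.3, -275.9, 237.6]
eef_rot: [-0.475, 0.525, 0.469, 0.528]
contact_force: [0.8, 0.2, 0.5]
finger_gap: 83.3
```

```bash
python3 w.py w24 && python3 look.py 24 40,180,200,160 260,90,160,110
```

```text
t 29.38 pos [ 452.3 -275.9  237.6] x [ 0.008 -0.003 -1.   ] jaw 173.7 gap 83.3 F [0.8 0.2 0.5] j [-0.18  0.11 -0.31  0.   -1.13  0.07]
cam [ 441.6 -357.3  384.1]
```

View pics/w24.png

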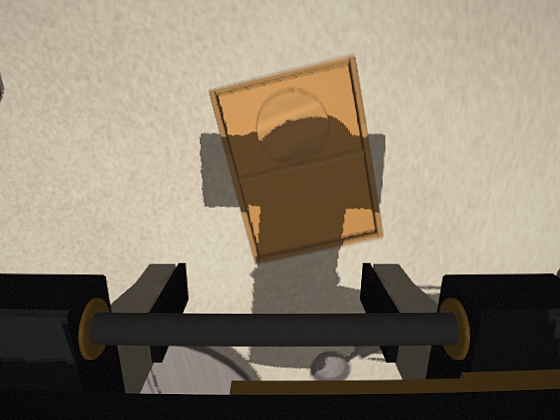

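View pics/l_24.png

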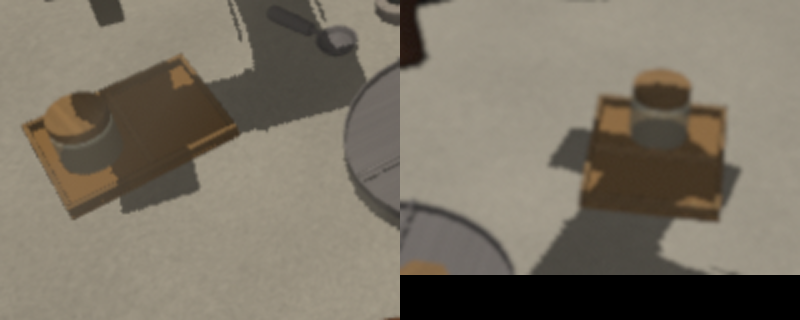

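Run:
```python
from plant import manip
from h import *
S=manip.get_calibration("scene");D=manip.get_calibration("side")
for p in [(398,255),(378,290),(415,292),(405,250)]:print("mug S",p,plane(S,p,0)[:2].round(),plane(S,p,90)[:2].round())
for p in [(135,220),(135,255)]:print("mug D",p,plane(D,p,0)[:2].round(),plane(D,p,90)[:2].round())
print("bottle",plane(S,(452,232),0)[:2].round(), "purple",plane(S,(407,168),60)[:2].round())
# dish rim by mask
for C,n,b in ((S,"scene_24",(350,190,400,225)),(D,"side_24",(175,270,225,315))):
    im=cv2.imread(f"pics/{n}.png").astype(int);m=((im[:,:,0]-im[:,:,2]>20)).astype('uint8');M=np.zeros_like(m);M[b[1]:b[3],b[0]:b[2]]=m[b[1]:b[3],b[0]:b[2]]
    ys,xs=np.nonzero(M);print(n,xs.min(),xs.max(),ys.min(),ys.max())
    for v in (xs.min(),xs.max()): 
        pass
```

```text
mug S (398, 255) [769. 250.] [817. 186.]
mug S (378, 290) [819. 153.] [862. 101.]
mug S (415, 292) [860. 215.] [898. 155.]
mug S (405, 250) [766. 272.] [814. 206.]
mug D (135, 220) [874. 112.] [808. 193.]
mug D (135, 255) [818. 211.] [758. 281.]
bottle [778. 401.] purple [602. 407.]
scene_24 358 383 196 215
side_24 185 214 279 303
```

Emit:
carry_out:
  steps:
    - {"gripper": 100, "delta_pos": [0.025, 0.035, 0], "angular": [0, 0, 0]}
    - {"gripper": 100, "delta_pos": [0.03, 0.075, 0], "angular": [0, 0, 0]}
    - {"gripper": 100, "delta_pos": [0.04, 0.115, 0], "angular": [0, 0, 0]}
    - {"gripper": 100, "delta_pos": [0.05, 0.155, 0], "angular": [0, 0, 0]}
    - {"gripper": 100, "delta_pos": [0.06, 0.195, 0], "angular": [0, 0, 0]}
    - {"gripper": 100, "delta_pos": [0.07, 0.235, 0], "angular": [0, 0, 0]}
    - {"gripper": 100, "delta_pos": [0.08, 0.275, 0], "angular": [0, 0, 0]}
    - {"gripper": 100, "delta_pos": [0.09, 0.315, 0], "angular": [0, 0, 0]}

```text
time_s: 30.2
tool_pos: [540.7, 44.0, 232.5]
eef_rot: [-0.475, 0.524, 0.475, 0.524]
contact_force: [0.9, 0.4, 0.0]
finger_gap: 87.3
```

Emit:
carry_out:
  steps:
    - {"gripper": 100, "delta_pos": [0.091, 0.233, 0], "angular": [0, 0, 0]}
    - {"gripper": 100, "delta_pos": [0.091, 0.233, 0], "angular": [0, 0, 0]}
    - {"gripper": 100, "delta_pos": [0.091, 0.233, -0.02], "angular": [0, 0, 0]}
    - {"gripper": 100, "delta_pos": [0.091, 0.233, -0.04], "angular": [0, 0, 0]}
    - {"gripper": 100, "delta_pos": [0.091, 0.233, -0.07], "angular": [0, 0, 0]}
    - {"gripper": 100, "delta_pos": [0.091, 0.233, -0.1], "angular": [0, 0, 0]}
    - {"gripper": 100, "delta_pos": [0.091, 0.233, -0.1], "angular": [0, 0, 0]}
    - {"gripper": 100, "delta_pos": [0.091, 0.233, -0.1], "angular": [0, 0, 0]}

```text
time_s: 30.87
tool_pos: [629.8, 278.3, 123.2]
eef_rot: [-0.475, 0.527, 0.476, 0.52]
contact_force: [-0.3, -1.1, -0.9]
finger_gap: 87.6
```

```bash
python3 w.py w25 632,277,30
python3 - <<'E'
from h import *;import pickle
im=cv2.imread("pics/w25.png").astype(int);m=((im[:,:,0]-im[:,:,2]>25)).astype('uint8');m[400:]=0
n,l,s,c=cv2.connectedComponentsWithStats(m);i=1+s[1:,4].argmax();print(s[i],c[i])
W=pickle.load(open("pics/w25.pkl","rb"))
u,v,w,h=s[i][:4]
for p in ((u,v+h/2),(u+w-1,v+h/2),(u+w/2,v),(u+w/2,v+h)):print(plane(W,p,30)[:2].round(1))
E
```

```text
t 30.87 pos [629.8 278.3 123.2] x [-0.008 -0.006 -1.   ] jaw 174.5 gap 87.6 F [-0.3 -1.1 -0.9] j [ 0.7   0.47 -0.09 -0.   -1.02 -0.79]
cam [622.6 197.1 270. ]
632,277,30 -> [269.  225.8]
[ 227  181   91   87 3927] [270.61319073 222.68652916]
[660.7 273.2]
[599.  279.3]
[626.6 246. ]
[632.7 308.9]
```

View pics/w25.png

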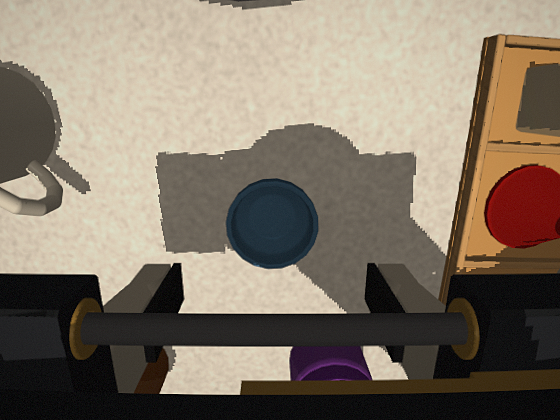

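Emit:
carry_out:
  steps:
    - {"gripper": 100, "delta_pos": [0, -0.0013, -0.02], "angular": [0.3, -0.4, 0]}
    - {"gripper": 100, "delta_pos": [0, -0.0013, -0.045], "angular": [0.3, -0.4, 0]}
    - {"gripper": 100, "delta_pos": [0, -0.0013, -0.065], "angular": [0.3, -0.4, 0]}
    - {"gripper": 100, "delta_pos": [0, -0.0013, -0.08], "angular": [0.3, -0.4, 0]}
    - {"gripper": 100, "delta_pos": [0, -0.0013, -0.09], "angular": [0.3, -0.4, 0]}
    - {"gripper": 100, "delta_pos": [0, -0.0013, -0.095], "angular": [0.3, -0.4, 0]}
    - {"gripper": 100, "delta_pos": [0, -0.0013, -0.095], "angular": [0.3, -0.4, 0]}
    - {"gripper": 100, "delta_pos": [0, -0.0013, -0.095], "angular": [0.3, -0.4, 0]}

```text
time_s: 31.58
tool_pos: [630.9, 275.5, 32.4]
eef_rot: [-0.476, 0.523, 0.475, 0.524]
contact_force: [0.8, -0.3, 0.9]
finger_gap: 87.8
```

```bash
python3 w.py w26 630,277,30
```

```text
t 31.58 pos [630.9 275.5  32.4] x [ 0.002  0.001 -1.   ] jaw 174.5 gap 87.8 F [ 0.8 -0.3  0.9] j [ 0.69  0.55 -0.18  0.   -0.83 -0.79]
cam [622.2 193.4 178.6]
630,277,30 -> [275.2 294.3]
```

View pics/w26.png

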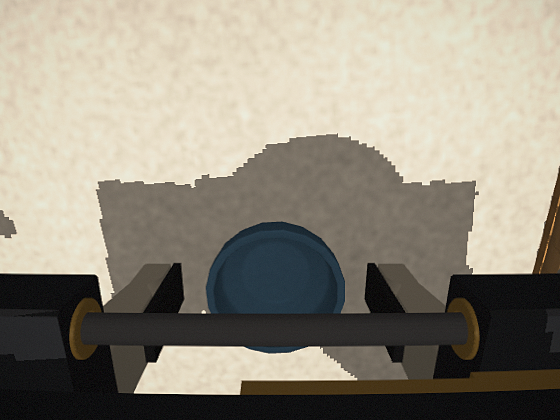

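Emit:
carry_out:
  steps:
    - {"gripper": 100, "delta_pos": [-0.001, 0, -0.004], "angular": [0, 0, 0]}
    - {"gripper": 100, "delta_pos": [-0.001, 0, -0.007], "angular": [0, 0, 0]}
    - {"gripper": 100, "delta_pos": [-0.001, 0, -0.007], "angular": [0, 0, 0]}
    - {"gripper": 60, "delta_pos": [-0.001, 0, -0.007], "angular": [0, 0, 0]}
    - {"gripper": 60, "delta_pos": [-0.001, 0, -0.007], "angular": [0, 0, 0]}
    - {"gripper": 60, "delta_pos": [-0.001, 0, -0.007], "angular": [0, 0, 0]}
    - {"gripper": 60, "delta_pos": [-0.001, 0, -0.007], "angular": [0, 0, 0]}
    - {"gripper": 60, "delta_pos": [-0.001, 0, -0.007], "angular": [0, 0, 0]}

```text
time_s: 32.3
tool_pos: [630.1, 275.8, 25.9]
eef_rot: [-0.476, 0.522, 0.475, 0.524]
contact_force: [1.0, -0.3, 0.4]
finger_gap: 62.6
```

```bash
python3 w.py w27 630,277,30
```

```text
t 32.3 pos [630.1 275.8  25.9] x [ 0.003  0.001 -1.   ] jaw 174.5 gap 62.6 F [ 1.  -0.3  0.4] j [ 0.7   0.56 -0.19  0.   -0.82 -0.79]
cam [621.3 193.7 172. ]
630,277,30 -> [273.4 301.2]
```

Emit:
carry_out:
  steps:
    - {"gripper": 60, "delta_pos": [0, 0, 0.005], "angular": [0, 0, 0]}
    - {"gripper": 60, "delta_pos": [0, 0, 0.015], "angular": [0, 0, 0]}
    - {"gripper": 60, "delta_pos": [0, 0, 0.03], "angular": [0, 0, 0]}
    - {"gripper": 60, "delta_pos": [0, 0, 0.05], "angular": [0, 0, 0]}
    - {"gripper": 60, "delta_pos": [0, 0, 0.08], "angular": [0, 0, 0]}
    - {"gripper": 60, "delta_pos": [0, 0, 0.11], "angular": [0, 0, 0]}
    - {"gripper": 60, "delta_pos": [0, 0, 0.13], "angular": [0, 0, 0]}
    - {"gripper": 60, "delta_pos": [0, 0, 0.14], "angular": [0, 0, 0]}

```text
time_s: 33.02
tool_pos: [631.4, 276.5, 170.6]
eef_rot: [-0.476, 0.52, 0.475, 0.526]
contact_force: [0.9, -0.3, -0.3]
finger_gap: 62.7
```

```bash
python3 w.py w28; python3 look.py 28 270,120,170,130 140,230,180,140
```

```text
t 33.02 pos [631.4 276.5 170.6] x [ 0.008  0.004 -1.   ] jaw 174.5 gap 62.7 F [ 0.9 -0.3 -0.3] j [ 0.7   0.42 -0.05  0.   -1.09 -0.79]
cam [622.  194.  316.5]
```

View pics/w28.png

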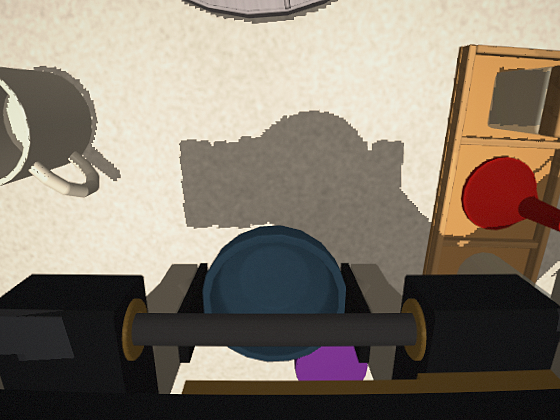

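View pics/l_28.png

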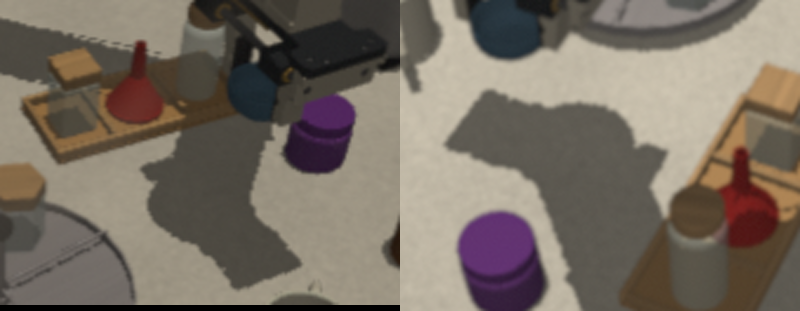

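Run:
```python
from h import *
a=cv2.imread("pics/w26.png")[210:370,190:360];b=cv2.imread("pics/w28.png")[210:370,190:360]
f=lambda q:cv2.convertScaleAbs(cv2.resize(q,(390,367)),alpha=2)
c=cv2.imread("pics/scene_28.png")[130:190,350:440];d=cv2.imread("pics/side_28.png")[215:275,140:230]
cv2.imwrite("pics/cmp.png",np.vstack([np.hstack([f(a),f(b)]),np.hstack([cv2.convertScaleAbs(cv2.resize(q,(390,230)),alpha=1.8) for q in (c,d)])]))
```

```text
(no output)
```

View pics/cmp.png

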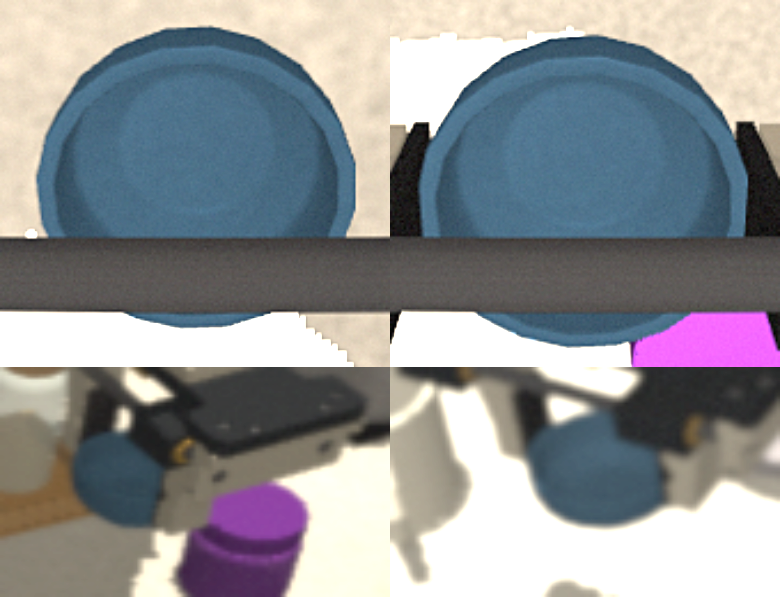

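Emit:
carry_out:
  steps:
    - {"gripper": 60, "delta_pos": [-0.005, -0.013, 0], "angular": [0, 0, 0]}
    - {"gripper": 60, "delta_pos": [-0.015, -0.037, 0], "angular": [0, 0, 3]}
    - {"gripper": 60, "delta_pos": [-0.028, -0.07, 0], "angular": [0, 0, 6]}
    - {"gripper": 60, "delta_pos": [-0.042, -0.105, 0], "angular": [0, 0, 9]}
    - {"gripper": 60, "delta_pos": [-0.056, -0.14, 0], "angular": [0, 0, 13]}
    - {"gripper": 60, "delta_pos": [-0.07, -0.175, 0], "angular": [0, 0, 13]}
    - {"gripper": 60, "delta_pos": [-0.084, -0.21, 0], "angular": [0, 0, 13]}
    - {"gripper": 60, "delta_pos": [-0.098, -0.245, 0], "angular": [0, 0, 13]}

```text
time_s: 33.83
tool_pos: [529.5, 28.8, 164.3]
eef_rot: [-0.531, 0.466, 0.532, 0.467]
contact_force: [1.7, -0.0, -1.4]
finger_gap: 62.4
```

Emit:
carry_out:
  steps:
    - {"gripper": 60, "delta_pos": [-0.014, -0.035, 0], "angular": [0, 0, 0]}
    - {"gripper": 60, "delta_pos": [-0.028, -0.07, 0], "angular": [0, 0, 0]}
    - {"gripper": 60, "delta_pos": [-0.042, -0.105, 0], "angular": [0, 0, 0]}
    - {"gripper": 60, "delta_pos": [-0.056, -0.14, 0], "angular": [0, 0, 0]}
    - {"gripper": 60, "delta_pos": [-0.07, -0.175, 0], "angular": [0, 0, 0]}
    - {"gripper": 60, "delta_pos": [-0.084, -0.21, 0], "angular": [0, 0, 0]}
    - {"gripper": 60, "delta_pos": [-0.095, -0.237, 0], "angular": [0, 0, 0]}
    - {"gripper": 60, "delta_pos": [-0.102, -0.255, 0], "angular": [0, 0, 0]}

```text
time_s: 34.5
tool_pos: [424.4, -228.1, 162.5]
eef_rot: [-0.53, 0.467, 0.533, 0.466]
contact_force: [-0.1, 0.1, -0.9]
finger_gap: 62.3
```

```bash
python3 w.py w29 419.5,-250.5,5
```

```text
t 34.5 pos [ 424.4 -228.1  162.5] x [-0.004  0.003 -1.   ] jaw -172.6 gap 62.3 F [-0.1  0.1 -0.9] j [-0.09  0.11 -0.51 -0.   -0.96  0.22]
cam [ 435.  -310.2  308.6]
419.5,-250.5,5 -> [281.9 176.5]
```

View pics/w29.png

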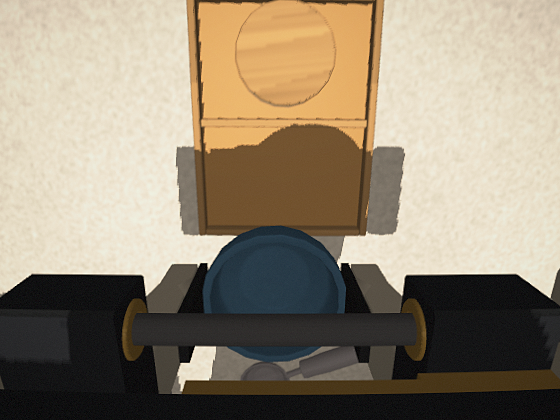

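```bash
python3 show.py w29 197,236,18 366,234,18 284,122,15 285,52,69
```

```text
197,236,18 [ 484.5 -193.4]
366,234,18 [ 343.  -213.4]
284,122,15 [ 424.2 -295.3]
285,52,69 [ 431.2 -339.1]
```

Emit:
carry_out:
  steps:
    - {"gripper": 60, "delta_pos": [-0.003, -0.012, 0], "angular": [0, 0, 0]}
    - {"gripper": 60, "delta_pos": [-0.005, -0.0225, -0.01], "angular": [0, 0, 0]}
    - {"gripper": 60, "delta_pos": [-0.005, -0.0225, -0.035], "angular": [0, 0, 0]}
    - {"gripper": 60, "delta_pos": [-0.005, -0.0225, -0.06], "angular": [0, 0, 0]}
    - {"gripper": 60, "delta_pos": [-0.005, -0.0225, -0.08], "angular": [0, 0, 0]}
    - {"gripper": 60, "delta_pos": [-0.005, -0.0225, -0.095], "angular": [0, 0, 0]}
    - {"gripper": 60, "delta_pos": [-0.005, -0.0225, -0.1], "angular": [0, 0, 0]}
    - {"gripper": 60, "delta_pos": [-0.005, -0.0225, -0.1], "angular": [0, 0, 0]}

```text
time_s: 35.22
tool_pos: [416.8, -251.6, 60.0]
eef_rot: [-0.528, 0.468, 0.534, 0.465]
contact_force: [0.4, -1.3, -0.9]
finger_gap: 62.5
```

```bash
python3 w.py w30 419.5,-250.8,5; python3 look.py 30 40,180,150,120 290,90,130,110
```

```text
t 35.22 pos [ 416.8 -251.6   60. ] x [-0.01   0.003 -1.   ] jaw -172.6 gap 62.5 F [ 0.4 -1.3 -0.9] j [-0.14  0.26 -0.61 -0.   -0.71  0.27]
cam [ 428.2 -333.7  205.9]
419.5,-250.8,5 -> [267.6 247.7]
```

View pics/w30.png

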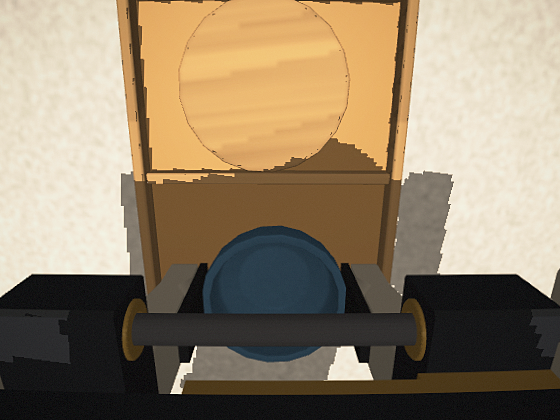

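View pics/l_30.png

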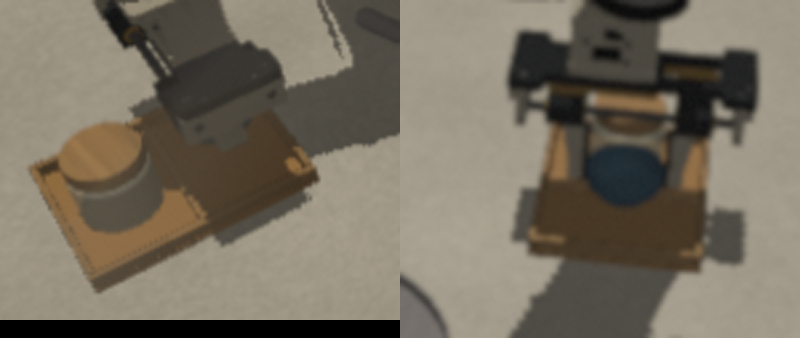

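Run:
```python
from h import *
d=cv2.imread("pics/side_30.png")[125:175,335:400]
cv2.imwrite("pics/cmp2.png",cv2.convertScaleAbs(cv2.resize(d,None,fx=9,fy=9,interpolation=cv2.INTER_CUBIC),alpha=2.2))
```

```text
(no output)
```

View pics/cmp2.png

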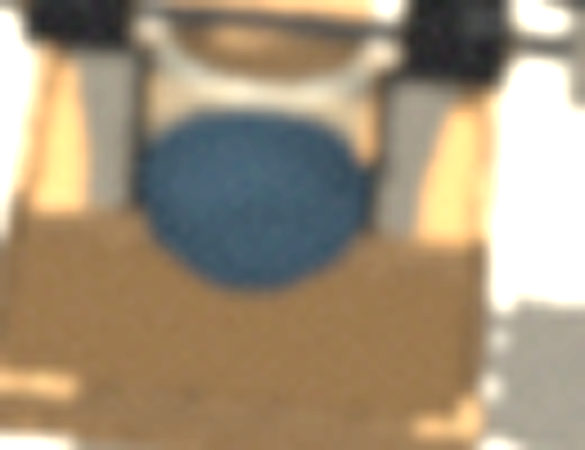

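Run:
```python
from plant import manip
from h import *
D=manip.get_calibration("side")
c=-D["R"].T@D["t"];print(c)
def sil(X,tilt):
    a=np.linspace(0,2*np.pi,40);pts=[]
    for r,z in ((32.5,15),(32,3),(20,-15)):
        p=np.c_[r*np.cos(a),r*np.sin(a),0*a+z];pts.append(p)
    p=np.vstack(pts);t=np.radians(tilt);j=np.radians(7.4)
    Rm=cv2.Rodrigues(np.array([np.cos(j),np.sin(j),0])*t)[0]
    q=np.array([proj(D,x) for x in p@Rm.T+X]);return np.ptp(q,axis=0), 
for X in ((630,277,15),(417,-252,49)):
    d=np.array(X)-c;print(X,np.degrees(np.arcsin(-d[2]/np.linalg.norm(d))))
    for t in (-20,-10,0,10,20,30):print(t,sil(np.array(X,float),t))
im=cv2.imread("pics/side_30.png").astype(int)[125:175,335:400];m=(im[:,:,0]-im[:,:,2]>8).astype('uint8')
n,l,s,cc=cv2.connectedComponentsWithStats(m);print(s[1:][s[1:,4].argmax()])
```

```text
[259.93948746 867.89738967 841.16367356]
(630, 277, 15) 49.8384769708585
-20 (array([33.6451165 , 33.22914334]),)
-10 (array([33.63459052, 31.78558497]),)
0 (array([33.56900514, 30.24777587]),)
10 (array([33.3851262 , 28.89267736]),)
20 (array([33.34848743, 26.76804135]),)
30 (array([33.24966291, 23.96717927]),)
(417, -252, 49) 35.011179747650964
-20 (array([26.02131709, 23.86040823]),)
-10 (array([26.01199425, 23.1109594 ]),)
0 (array([26.02385494, 21.69441612]),)
10 (array([26.02156384, 19.65803747]),)
20 (array([26.03535203, 17.13362581]),)
30 (array([26.03257222, 14.56395434]),)
[ 16  13  25  18 353]
```

Emit:
carry_out:
  steps:
    - {"gripper": 60, "delta_pos": [0.002, 0.001, -0.006], "angular": [-0.15, -0.5, 0]}
    - {"gripper": 60, "delta_pos": [0.002, 0.001, -0.012], "angular": [-0.15, -0.5, 0]}
    - {"gripper": 60, "delta_pos": [0.002, 0.001, -0.017], "angular": [-0.15, -0.5, 0]}
    - {"gripper": 60, "delta_pos": [0.002, 0.001, -0.02], "angular": [-0.15, -0.5, 0]}
    - {"gripper": 60, "delta_pos": [0.002, 0.001, -0.0225], "angular": [-0.15, -0.5, 0]}
    - {"gripper": 60, "delta_pos": [0.002, 0.001, -0.024], "angular": [-0.15, -0.5, 0]}
    - {"gripper": 60, "delta_pos": [0.002, 0.001, -0.024], "angular": [-0.15, -0.5, 0]}

```text
time_s: 35.95
tool_pos: [421.0, -251.0, 38.6]
eef_rot: [0.532, -0.466, -0.53, -0.468]
contact_force: [-0.3, -0.2, -2.3]
finger_gap: 62.4
```

Emit:
carry_out:
  steps:
    - {"gripper": 60, "delta_pos": [0, 0, -0.001], "angular": [0, 0, 0]}
    - {"gripper": 60, "delta_pos": [0, 0, -0.001], "angular": [0, 0, 0]}
    - {"gripper": 60, "delta_pos": [0, 0, -0.001], "angular": [0, 0, 0]}

```text
time_s: 36.2
tool_pos: [421.0, -251.0, 37.6]
eef_rot: [0.532, -0.466, -0.53, -0.468]
contact_force: [0.3, 0.5, -2.0]
finger_gap: 62.3
```

```bash
python3 w.py w31 419.5,-250.8,5
```

```text
t 36.2 pos [ 421.  -251.    37.6] x [ 0.004 -0.    -1.   ] jaw -172.6 gap 62.3 F [ 0.3  0.5 -2. ] j [-0.14  0.29 -0.64 -0.   -0.64  0.26]
cam [ 430.5 -332.6  184. ]
419.5,-250.8,5 -> [276.1 264.1]
```

View pics/w31.png

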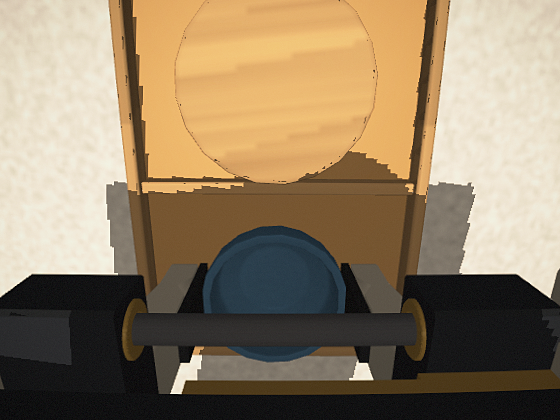

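Emit:
carry_out:
  steps:
    - {"gripper": 60, "delta_pos": [-0.001, 0, -0.0015], "angular": [0, 0, 0]}
    - {"gripper": 60, "delta_pos": [-0.001, 0, -0.003], "angular": [0, 0, 0]}
    - {"gripper": 60, "delta_pos": [-0.001, 0, -0.004], "angular": [0, 0, 0]}
    - {"gripper": 60, "delta_pos": [-0.001, 0, -0.004], "angular": [0, 0, 0]}

```text
time_s: 36.58
tool_pos: [419.8, -251.0, 33.4]
eef_rot: [0.532, -0.466, -0.53, -0.468]
contact_force: [0.3, 0.4, -1.0]
finger_gap: 62.5
```

Emit:
carry_out:
  steps:
    - {"gripper": 60, "delta_pos": [0, 0, -0.001], "angular": [0, 0, 0]}
    - {"gripper": 60, "delta_pos": [0, 0, -0.001], "angular": [0, 0, 0]}
    - {"gripper": 60, "delta_pos": [0, 0, -0.001], "angular": [0, 0, 0]}

```text
time_s: 36.83
tool_pos: [419.8, -251.0, 32.3]
eef_rot: [0.532, -0.466, -0.53, -0.467]
contact_force: [0.1, 0.1, -1.2]
finger_gap: 62.4
```

Emit:
carry_out:
  steps:
    - {"gripper": 60, "delta_pos": [0, 0, -0.0008], "angular": [0, 0, 0]}
    - {"gripper": 60, "delta_pos": [0, 0, -0.0008], "angular": [0, 0, 0]}
    - {"gripper": 60, "delta_pos": [0, 0, -0.0008], "angular": [0, 0, 0]}

```text
time_s: 37.08
tool_pos: [419.8, -251.0, 31.5]
eef_rot: [0.532, -0.466, -0.53, -0.467]
contact_force: [-0.3, -0.3, -1.7]
finger_gap: 62.3
```

Emit:
carry_out:
  steps:
    - {"gripper": 60, "delta_pos": [0, 0, -0.0008], "angular": [0, 0, 0]}
    - {"gripper": 60, "delta_pos": [0, 0, -0.0008], "angular": [0, 0, 0]}
    - {"gripper": 60, "delta_pos": [0, 0, -0.0008], "angular": [0, 0, 0]}

```text
time_s: 37.33
tool_pos: [419.9, -251.0, 30.8]
eef_rot: [0.532, -0.466, -0.53, -0.468]
contact_force: [0.1, -0.6, 0.4]
finger_gap: 62.6
```

Emit:
carry_out:
  steps:
    - {"gripper": 60, "delta_pos": [0, 0, -0.0005], "angular": [0, 0, 0]}
    - {"gripper": 60, "delta_pos": [0, 0, -0.0005], "angular": [0, 0, 0]}
    - {"gripper": 78, "delta_pos": [0, 0, -0.0003], "angular": [0, 0, 0]}
    - {"gripper": 88, "delta_pos": [0, 0, 0], "angular": [0, 0, 0]}
    - {"gripper": 88, "delta_pos": [0, 0, 0], "angular": [0, 0, 0]}
    - {"gripper": 88, "delta_pos": [0, 0, 0.01], "angular": [0, 0, 0]}
    - {"gripper": 88, "delta_pos": [0, 0, 0.04], "angular": [0, 0, 0]}
    - {"gripper": 88, "delta_pos": [0, 0, 0.08], "angular": [0, 0, 0]}

```text
time_s: 38.0
tool_pos: [417.7, -250.5, 109.1]
eef_rot: [-0.53, 0.467, 0.532, 0.466]
contact_force: [1.3, 0.0, -0.4]
finger_gap: 77.2
```

Emit:
carry_out:
  steps:
    - {"gripper": 90, "delta_pos": [0, 0, 0.04], "angular": [0, 0, 0]}
    - {"gripper": 90, "delta_pos": [0, 0, 0.08], "angular": [0, 0, 0]}
    - {"gripper": 90, "delta_pos": [0.005, 0.03, 0.11], "angular": [0, 0, 0]}
    - {"gripper": 90, "delta_pos": [0.02, 0.07, 0.12], "angular": [0, 0, 0]}
    - {"gripper": 90, "delta_pos": [0.035, 0.11, 0.12], "angular": [0, 0, 0]}
    - {"gripper": 90, "delta_pos": [0.045, 0.14, 0.12], "angular": [0, 0, 0]}
    - {"gripper": 90, "delta_pos": [0.05, 0.16, 0.12], "angular": [0, 0, 0]}
    - {"gripper": 90, "delta_pos": [0.05, 0.16, 0.12], "angular": [0, 0, 0]}

```text
time_s: 38.67
tool_pos: [468.8, -87.5, 229.3]
eef_rot: [-0.531, 0.466, 0.533, 0.466]
contact_force: [0.5, 0.1, -0.0]
finger_gap: 79.0
```

```bash
python3 w.py w32; python3 look.py 32 40,180,150,120 290,90,130,110
```

```text
t 38.67 pos [468.8 -87.5 229.3] x [-0.002  0.002 -1.   ] jaw -172.5 gap 79.0 F [ 0.5  0.1 -0. ] j [ 0.23  0.03 -0.42 -0.   -1.12 -0.1 ]
cam [ 479.3 -169.4  375.4]
```

View pics/w32.png

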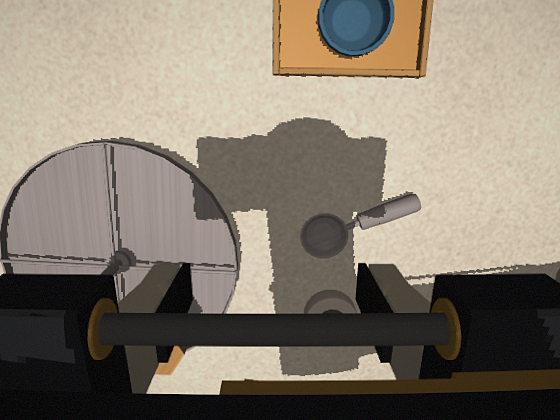

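View pics/l_32.png

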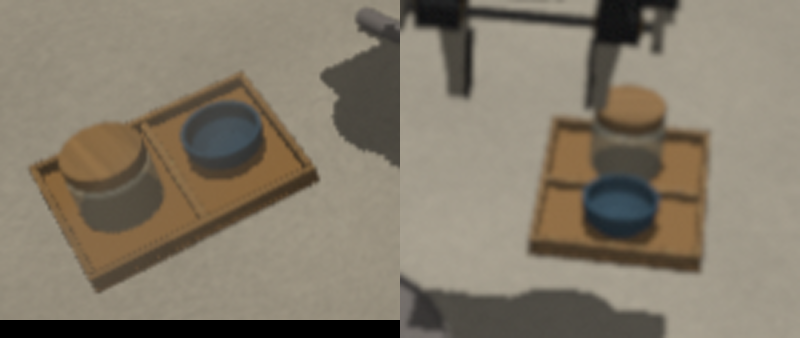

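View pics/scene_32.png

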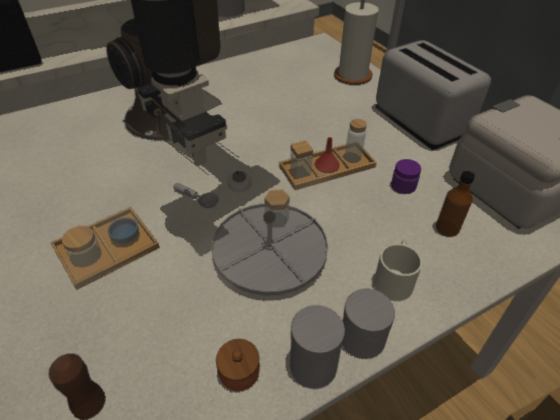

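View pics/side_32.png

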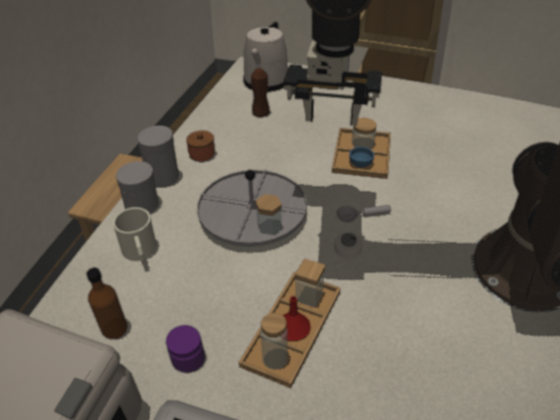

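Run:
```python
from h import *
a=cv2.imread("pics/scene_32.png")[110:190,270:385];b=cv2.imread("pics/side_32.png")[255:385,235:350]
cv2.imwrite("pics/fin.png",np.hstack([cv2.resize(a,(400,278)),cv2.resize(b,(400,452))[:278] if 0 else cv2.resize(b,(246,278))]))
```

```text
(no output)
```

View pics/fin.png

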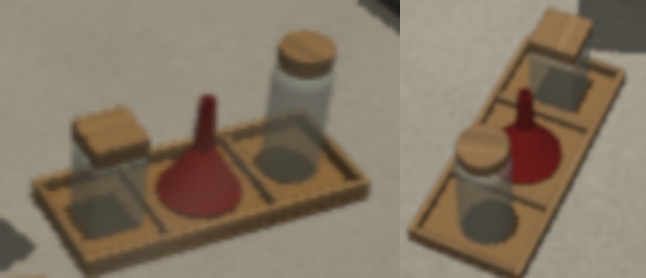

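All five stand upright in their compartments, and the six-sided jar is still on the carousel. Handing in.

```bash
python3 -c "
from plant import manip
print(manip.hand_in())"
```

```text
the job is handed in; nothing more can be done
None
```

Both refill kits are made up and the job is handed in, at about 39 s of the 144 s allowed.

- **Three-compartment tray:** the red funnel is in the middle, spout up. The tall jar is in the end compartment at its +y end and the square jar in the one at its -y end.
- **Two-compartment tray:** the squat jar and the blue dish have one side each.
- **Carousel:** the six-sided jar still stands there. The purple jar was not touched.

**Setting down:** each piece was lowered in small steps until the wrist felt contact, then released. The contact readings were about 6 N for the funnel, 3 N for the tall jar and 13 N for the square jar. They were under 1 N for the squat jar and the dish before a last nudge of about half a millimetre. Contact came within about 1 mm of the height worked out from each grasp.

**Last checks:** the final scene and side pictures show all five upright inside their compartments, with the gripper clear of everything.

**Disagreements:**
- The cameras differed by a few millimetres on the tray and jar positions, so I used the close wrist views or a value in between.
- While the dish was held, the side view hinted at a tilt of about 6 degrees. The wrist view and the contact height did not bear that out, and it stands flat in the final pictures.

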